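Empty the carton lane into the carry case and clamp its lid

ROBOT

A 6-joint arm with a two-finger parallel gripper is mounted at the origin on the work surface; the furniture and walls round the work are solid. World frame = base frame: x ahead of the robot, y to its left, z up, the work surface at z = 0. Lengths are in m, angles in rad, forces in N, time in s.
With the tool pointing down it reaches from about 0.225 to 0.725 m from the base axis. Payload 3.1 kg.
Tool frame: the origin (TCP) lies on the centre line of the jaws, within the pads' length; the fingertips stand tcp_to_tips ahead of it and the grasp point (between the pads) lies 11 mm behind it (tcp_to_tips is the distance from the TCP to the fingertips, in m); y points along the fingers, x is the direction in which the jaws open and shut, and the axes are right-handed (so a half turn about y gives the same grasp; the last joint's range is limited). The gripper opens to 85 mm and grips with 20 to 120 N. Pads are 22 mm wide; open, the fingers measure 114 mm over their backs; the gripper's body (76 mm by 85 mm) begins 54 mm behind the grasp point. The pads swing forward as they close: fully open they stand 13 mm farther back than shut.
Start: joints at [-1.303, 0.048, 0.099, 1.622, 0, 1.443], TCP at [0.202, -0.484, 0.239] pointing down, gripper open.
Joint ranges: [-2.91, 2.91], [-0.99, 1.94], [-1.21, 1.42], [-2.12, 2.29], [-1.49, 1.47], [-3.14, 3.14]. Speed limits (rad/s): [2.79, 2.79, 3.14, 3.14, 3.14, 3.14].

INTERFACE

Orientations are given as a rotation vector (axis times angle).
In Python, from cell import read_state, capture, close_job, tcp_to_tips gives the robot as it stands. The module is installed in compiled form; this text tells all that it offers.
- The arm moves only by the shell command python3 -m inch 'ROWS' [OPENING] [FORCE]. ROWS is JSON, a list of rows, each a list of 2 entries, a list of its own where there are three numbers: the shift along the tool's x, y, z in units of 30 mm (1.0 is 30 mm), then the turn, a rotation vector about the tool's x, y, z in units of 8 degrees (1.0 is 8 degrees). A call has exactly 10 rows; each row is the pose to reach, as a shift and turn from the pose commanded when the call began, along the tool's axes at that moment; what a row does not reach only later rows make up. A row lasts 1/10 s, in which the tool goes at most 50 mm and 8.59 degrees, less where a joint would pass 70% of its speed; a pose out of reach is approached as far as the arm can. A call with a gripper value outside its range is refused whole. OPENING is the gripper's target within -1 to 1 (shut at 1, half-way at 0, fully open at -1), set as the call begins (- or left out, the last holds). The fingers move at their own pace and stop on an object; FORCE is the grip in N (left out, the last holds). Time passes only in rows, so rows that repeat a pose let the fingers close, or fill a call up. It gives the time, the measured TCP pose, the force and the opening at its end, in the units of the state.
- read_state(): the state, without advancing time (a new reading comes with each control period).
- capture(name): name is "scene" or "top" or "wrist"; returns a dict with "img" (420x560x3 uint8, red, green, blue), "K" (3x3 intrinsics, pixels), "R" (3x3) and "t" (3): a world point X has camera coordinates R X + t. Camera axes: x right, y down, z forward; pixel columns grow to the right and rows downward; lengths in m; the calibration is good to about 2 mm. A picture is of the moment at which its call begins. There is no depth.
- close_job(): hands the job in, once; it reports no verdict.
The state is a dict: "time": time; "joints": joint angles; "qvel": joint speeds; "tau": joint torques, N m; "eef_pos": TCP position; "tool_rot": TCP orientation; "wrist_force": force on the tool from outside, world axes, zero at the start; "wrist_torque": the same for the moment, N m; "opening": finger opening in m.
Only numpy, scipy, OpenCV 4.12 (cv2) and the standard library are available. Lean on these libraries where they do the work, as an engineer would, in place of code of your own. Each camera call takes 0.05 s, during which the arm holds its last target.

TASK

Pack the carry case for the assembly line: take every carton out of the roller lane from its front end - the ones behind roll down to the stop as you go - and set them all down flat on the case's floor, none stacked, beside any carton that is already in it. Then put the loose lid on so that it sits fully home on the rim, and push both toggle clamps right down. Leave the bottle and the club heads standing about the table where they are.

Things in the scene. Friction and masses are not known exactly. Their poses are not given: they have to be found in the camera images.
- carton1_center (a point): Centre of a stiff cardboard carton, 40 mm along its x, 42 along y, 36 high (z), 0.13 kg, at the front stop of the roller lane. 5 or 6 cartons are present (absent: None): carton1 to 4 one behind the other in the lane, and carton5, carton6 or both. In the lane their x runs up the lane, their y across it.
- carton2_center (a point): Centre of a like carton, number 2 in the lane.
- carton3_center (a point): Centre of a like carton, number 3 in the lane.
- carton4_center (a point): Centre of a like carton, number 4 in the lane.
- carton5_center (a point): Centre of a like carton, number 5 in the lane (may be None).
- carton6_center (a point): Centre of a like carton that already stands in a corner of the case at the start, its 42 mm along the case's x (may be None).
- rack_stop (a point): Sloped roller lane of grey steel, 220 mm long, fixed to the table. This point: mid-lane at the inner face of the front stop, on the roller tops, 55 mm above the table. x level, up the lane, away from the robot; y across; z up. Free-turning rollers rise 8 degrees along x; cartons roll down to the stop or the carton in front. The stop rises 14 mm above the rollers.
- rack_pick (a point): Centre of a carton that rests against the stop. Here (first 60 mm) the lane is open above its side guides (47 mm apart, 3 mm thick, 10 mm above the rollers): take the front carton by its two sides across the lane (42 mm) and lift it straight out. Farther back, side rails and a strip on top, 40 mm above the rollers, keep the waiting cartons in.
- case_floor (a point): Open grey steel carry case, fixed to the table: outside 178 mm along x, 154 along y, 52 high. This point: centre of the inner floor, 6 mm above the table; inside 170 x 146, 46 deep; z up. Six cartons fit in two rows of three, their 42 mm along the case's x, at x 36 mm either side of the middle and y -47, 0, +47, which leaves room for fingers at their x sides; no room to stack.
- case_rim (a point): Centre of the case's rim plane, 52 mm above the table; walls 4 mm thick; axes as case_floor.
- clamp_left (a joint): Toggle clamp midway along the case's +y side: 0 open (handle 45 degrees above level, hold-down arm up, clear of the lid), 0.79 rad clamped (handle level, pointing to the case's +y; the linkage has swung the arm down, pad on the lid's edge). Push the handle down with about 3 N near its end; it stays where left. An arm brought down before the lid is on is in its way.
- clamp_right (a joint): The same toggle clamp on the case's -y side; its handle points to the case's -y when clamped.
- clamp_left_pivot (a point): Fixed pivot of the left clamp, 26 mm outside the case wall, 16 mm above the rim; axes as case_floor. The handle turns about the case's x direction; its angle above level is 0.79 rad minus the joint value.
- clamp_right_pivot (a point): Fixed pivot of the right clamp, likewise.
- clamp_left_tip (a point): Point on the left handle's axis 58 mm from the pivot. The round black grip is 15 mm thick and ends 71 mm from the pivot. Moves with the handle; the open arms stand up to 70 mm above the rim.
- clamp_right_tip (a point): The same point on the right handle.
- lid_bar (a point): Loose lid of the case, lying right way up on the table: grey plate 178 mm along x, 154 along y, 4 thick, 0.35 kg, a bow handle in the middle. This point: centre of the handle's black bar, 72 mm long (lid's y), 14 wide (x), 14 high, its centre 30 mm above the plate's top: grip it across x. A half turn of the lid makes no difference.
- lid_seat (a point): Centre of the underside of the lid's plate, 34 mm below lid_bar; x, y along the lid, z up. A round bead 8 mm deep under the plate drops inside the case walls with 3 mm of play all round; seated, this point meets case_rim and the lid's x lies along the case's x (either way round).
- wash_bottle: White squeeze bottle, 70 x 60 x 178 mm, a bystander; origin at the middle of its foot.
- head_c: Black bagged hybrid club head, 65 x 105 x 75 mm, a bystander; origin at the middle of its underside.
Things that resemble listed ones, but are neither listed nor needed, are in the scene too. What is shaped like the part that bears carton4_center but black is not meant.

How it is judged:
By the outcome, as a careful person would: the job done as asked, in the order asked, and still so for the second after the job is handed in, with the robot touching nothing.
Of carton5, carton6 only 1 to 2 are there at a start; the rules pass over those that are not, and their reading is None.
At some moment in a run one of lid, carton6 may be knocked a few centimetres aside while the robot is not near it.
Once in a run the grip may slacken for a moment while it holds something.
It also fails if it takes over 208 s, if anything falls off the work surface, if the arm or the gripper's body presses on something with over 40 N, if the wrist force passes 120 N, or if a joint passes its speed limit or range.

## Working session

There is one attempt and no reset: what is moved stays moved. The work goes in short steps, Python scripts to look and compute and a shell command to move; the robot and the scene stay as the last step left them, time stands still between calls to the robot, and variables do not carry over. Pictures are saved under pics/ and viewed, and the job is handed in when it is done.

```bash
mkdir -p pics; ls
python3 - <<'E'
from cell import *
import cv2
print(read_state(), tcp_to_tips)
for n in ["scene","top","wrist"]:
    c=capture(n); cv2.imwrite(f"pics/{n}0.png",c["img"][:,:,::-1])
    print(n,c["K"],c["R"],c["t"])
E
```

```text
pics
{'time': 0.0, 'joints': array([-1.30280549e+00,  4.87624635e-02,  9.75764646e-02,  1.62197547e+00,
        2.51232439e-05,  1.44301507e+00]), 'qvel': array([-1.41646384e-03,  1.37034678e-03, -3.51082845e-04, -1.29478285e-04,
        6.66676171e-05,  7.76100015e-04]), 'tau': array([ 1.48455052e-03, -3.38784313e+01,  3.20013642e+01,  2.03666190e-02,
       -8.40656662e-05, -5.74328979e-06]), 'eef_pos': array([ 0.20224618, -0.48384403,  0.23810031]), 'tool_rot': array([-1.36922461,  0.91416397, -0.91125115]), 'wrist_force': array([-0.42882973, -0.61477435,  0.23980468]), 'wrist_torque': array([ 0.07994917, -0.03268799,  0.02769555]), 'opening': 0.08571708043541475} 0.008
scene [[422.39822846   0.         279.72303997]
 [  0.         422.39822846 212.74956281]
 [  0.           0.           1.        ]] [[ 0.9032118  -0.42882161  0.01790199]
 [-0.21491648 -0.48798798 -0.84597792]
 [ 0.37150956  0.7602498  -0.53291733]] [-0.47388513  0.16802343  0.79096126]
top [[406.30243764   0.         280.72109469]
 [  0.         406.30243764 213.64726437]
 [  0.           0.           1.        ]] [[ 0.01018832 -0.99970991 -0.02182394]
 [-0.99308406 -0.00756313 -0.11716161]
 [ 0.11696257  0.02286669 -0.99287304]] [-0.03974296  0.54485385  0.97439264]
wrist [[296.76794811   0.         282.19364835]
 [  0.         296.76794811 212.15586164]
 [  0.           0.           1.        ]] [[ 0.3858335  -0.92256467 -0.00263609]
 [-0.88003149 -0.36889996  0.2990943 ]
 [-0.27690629 -0.11308076 -0.95421992]] [-0.52323481 -0.03878741  0.38011618]
```

View pics/scene0.png

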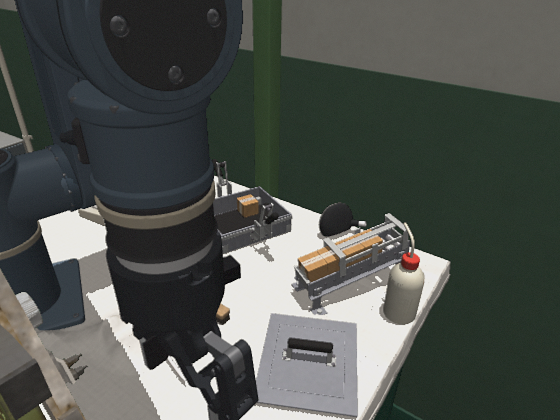

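View pics/top0.png

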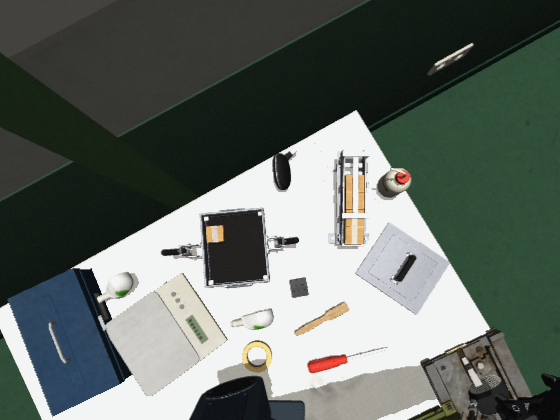

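View pics/wrist0.png

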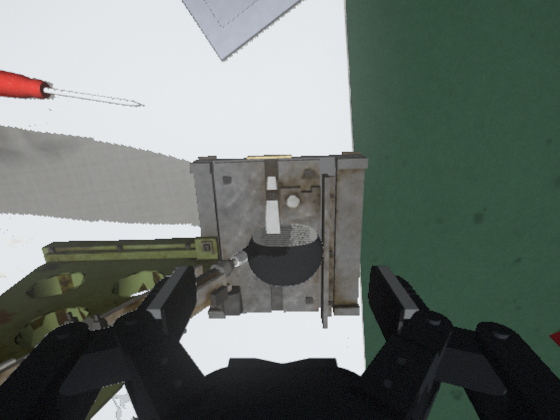

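```bash
cat > h.py <<'E'
import numpy as np, cv2
from cell import *
from scipy.spatial.transform import Rotation as Rn
def snap(n,tag):
    c=capture(n); cv2.imwrite(f"pics/{tag}.png",c["img"][:,:,::-1]); return c
def ray(c,uv):
    d=np.linalg.inv(c["K"])@np.array([uv[0],uv[1],1.0]); 
    return -c["R"].T@c["t"], c["R"].T@d
def onz(c,uv,z):
    o,d=ray(c,uv); return o+d*(z-o[2])/d[2]
def tri(c1,u1,c2,u2):
    o1,d1=ray(c1,u1);o2,d2=ray(c2,u2)
    s=np.linalg.lstsq(np.stack([d1,-d2],1),o2-o1,rcond=None)[0]
    a=o1+s[0]*d1;b=o2+s[1]*d2
    return (a+b)/2,np.linalg.norm(a-b)
def proj(c,X):
    p=c["K"]@(c["R"]@np.asarray(X,float)+c["t"]); return p[:2]/p[2]
def crop(c,u0,v0,u1,v1,k,name):
    im=cv2.resize(c["img"][v0:v1,u0:u1,::-1],None,fx=k,fy=k,interpolation=cv2.INTER_CUBIC); cv2.imwrite(f"pics/{name}.png",im)
# desired tool rotation: pointing down (tool y=-z world); yaw=direction angle of tool x in world
def Rdown(yaw):
    x=np.array([np.cos(yaw),np.sin(yaw),0]);y=np.array([0,0,-1.]);z=np.cross(x,y)
    return np.stack([x,y,z],1)
def pose():
    s=read_state(); return s["eef_pos"],Rn.from_rotvec(s["tool_rot"]).as_matrix(),s
def plan(target,yaw=None,grasp=False):
    p,R,s=pose()
    d=R.T@(np.asarray(target)-p)/0.03
    o=[0,0,0]
    if yaw is not None:
        best=None
        for k in (0,np.pi):
            w=Rn.from_matrix(R.T@Rdown(yaw+k)).as_rotvec()
            if best is None or np.linalg.norm(w)<np.linalg.norm(best): best=w
        o=np.degrees(best)/8
    print("now",p.round(4),"yawx",np.degrees(np.arctan2(R[1,0],R[0,0])).round(2),"shift",np.round(d,3),"turn",np.round(o,3))
    return d,o
E
python3 - <<'E'
from h import *
c=snap("top","t1"); crop(c,315,100,455,320,3.5 if 0 else 2.7,"z_lane"); crop(c,155,195,305,300,5,"z_case")
p,R,s=pose(); print(R.round(3), s["time"])
c=capture("scene"); crop(c,190,150,470,420,2.2,"z_sc")
for uv in [(202,212),(263,207),(270,284),(205,289)]:
    print(onz(dict(capture("top")),uv,0.052))
E
```

```text
[[ 0.386 -0.     0.923]
 [-0.923  0.001  0.386]
 [-0.002 -1.     0.   ]] 0.2
[0.54536331 0.1565617  0.052     ]
[0.5587346  0.00792209 0.052     ]
[ 0.37412546 -0.01157284  0.052     ]
[0.36060646 0.14328079 0.052     ]
```

View pics/z_lane.png

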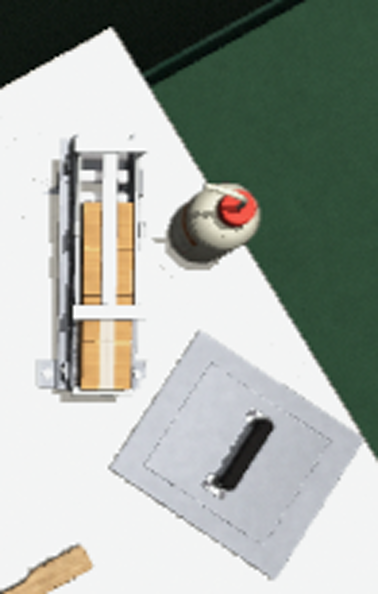

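View pics/z_case.png

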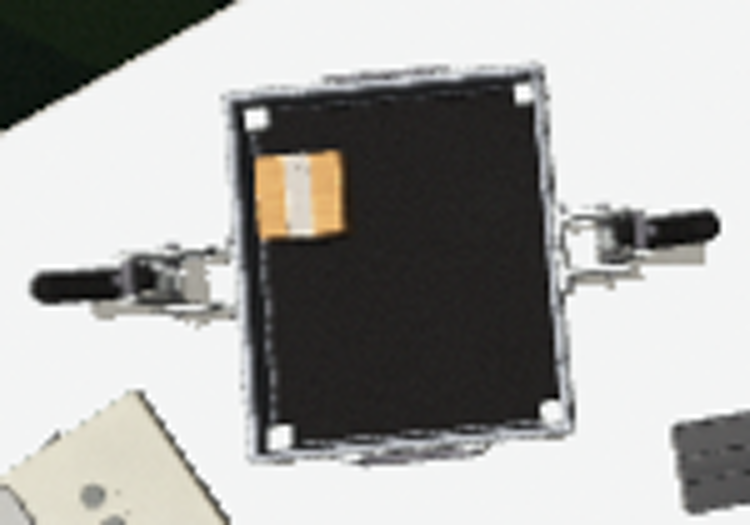

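View pics/z_sc.png

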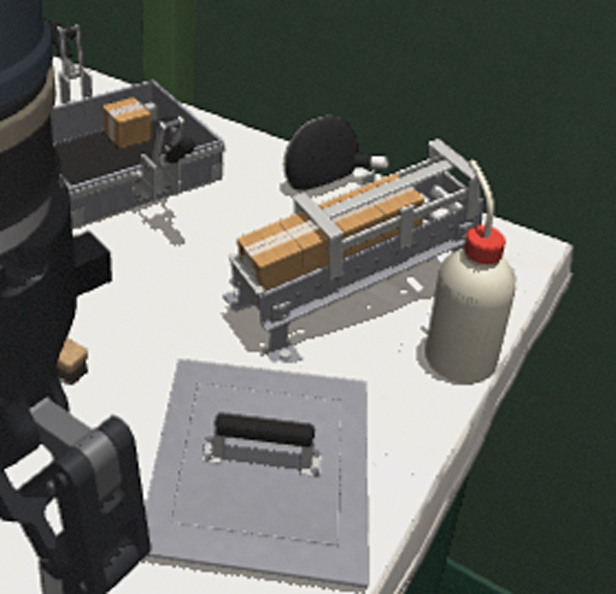

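Run:
```python
from h import *
c=capture("wrist"); p,R,s=pose()
C=-c["R"].T@c["t"]; print("cam in tool",(R.T@(C-p)).round(4),(R.T@c["R"].T).round(3))
c=capture("top")
f=lambda u,v,z:onz(c,(315+u/2.7,100+v/2.7),z)
print("carton front top edge",f(82,389,.0907),f(132,389,.0907))
print("lane carton back",f(82,203,.055+.036+.16*.139))
print("lid corners",[f(*q,.012).round(4) for q in [(198,332),(363,438),(272,578),(110,466)]])
print("lid bar",f(243,453,.042+.0), f(263,422,.042+.007),f(222,486,.049))
g=lambda u,v,z:onz(c,(155+u/5,195+v/5),z)
print("case inner pads?",[g(*q,.052).round(4) for q in [(225,97),(540,68),(572,432),(250,462)]])
print("c6 top",[g(*q,.042).round(4) for q in [(257,155),(340,152),(345,236),(260,240)]])
```

```text
cam in tool [-0.0006 -0.1346  0.0768] [[ 1.     0.    -0.001]
 [ 0.001 -0.299  0.954]
 [ 0.    -0.954 -0.299]]
carton front top edge [ 0.46886062 -0.1857619   0.0907    ] [ 0.46925347 -0.22819341  0.0907    ]
lane carton back [ 0.62542635 -0.18401738  0.11324   ]
lid corners [array([ 0.5261, -0.3041,  0.012 ]), array([ 0.43 , -0.452,  0.012]), array([ 0.3037, -0.3659,  0.012 ]), array([ 0.4022, -0.2214,  0.012 ])]
lid bar [ 0.41561839 -0.33434263  0.042     ] [ 0.44305714 -0.3506384   0.049     ] [ 0.38675826 -0.31332186  0.049     ]
case inner pads? [array([0.5394, 0.1613, 0.052 ]), array([0.5548, 0.0079, 0.052 ]), array([ 0.3802, -0.0101,  0.052 ]), array([0.3644, 0.1434, 0.052 ])]
c6 top [array([0.5121, 0.1468, 0.042 ]), array([0.5139, 0.106 , 0.042 ]), array([0.4728, 0.1024, 0.042 ]), array([0.4705, 0.144 , 0.042 ])]
```

```bash
cat >> h.py <<'E'
def planR(target,Rt):
    p,R,s=pose()
    d=R.T@(np.asarray(target,float)-p)/0.03
    w=np.degrees(Rn.from_matrix(R.T@Rt).as_rotvec())/8
    print("t",round(s["time"],2),"now",p.round(4),"yaw",np.degrees(np.arctan2(R[1,0],R[0,0])).round(2),"SHIFT",np.round(d,2),"TURN",np.round(w,2),"dist mm",round(np.linalg.norm(d)*30),"op",round(s["opening"],4),"F",s["wrist_force"].round(1))
def tilt(R,deg): return R@Rn.from_rotvec([np.radians(deg),0,0]).as_matrix()
D=np.radians
E
python3 - <<'E'
from h import *
planR([.475,-.207,.25],Rdown(D(-89.4)))
E
```

```text
t 0.55 now [ 0.2024 -0.4844  0.2393] yaw -67.32 SHIFT [-5.03 -0.36 11.95] TURN [ 0.    2.76 -0.  ] dist mm 389 op 0.0851 F [-0.  -0.5 -0.3]
```

```bash
python3 -m inch '[[[-0.5,-0.1,1.2],[0,0.3,0]],[[-1.1,-0.2,2.5],[0,0.6,0]],[[-1.7,-0.3,4.0],[0,0.9,0]],[[-2.3,-0.36,5.5],[0,1.3,0]],[[-3,-0.36,7.0],[0,1.7,0]],[[-3.6,-0.36,8.5],[0,2.1,0]],[[-4.2,-0.36,10],[0,2.4,0]],[[-4.7,-0.36,11.2],[0,2.7,0]],[[-5.03,-0.36,11.95],[0,2.76,0]],[[-5.03,-0.36,11.95],[0,2.76,0]]]' -1 60
python3 - <<'E'
from h import *
snap("wrist","w1"); c=snap("scene","s1")
planR([.475,-.207,.25],Rdown(D(-89.4)))
E
```

```text
time: 1.55
eef_pos: [0.4768, -0.2045, 0.25]
tool_rot: [-1.215, 1.198, -1.198]
wrist_force: [-1.7, -0.6, 0.6]
opening: 0.0855
t 1.65 now [ 0.475  -0.2067  0.2501] yaw -89.32 SHIFT [ 0.01  0.   -0.  ] TURN [0.   0.01 0.  ] dist mm 0 op 0.0856 F [-0.3 -0.1 -0. ]
```

View pics/w1.png

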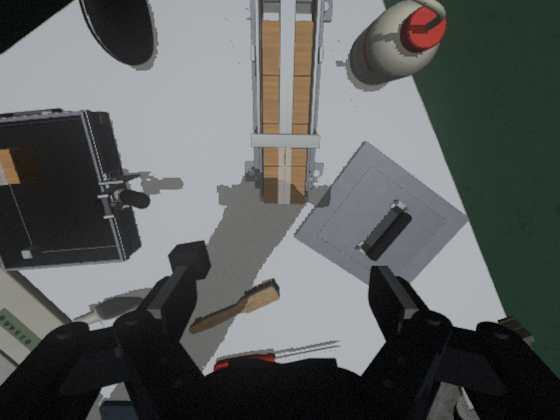

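View pics/s1.png

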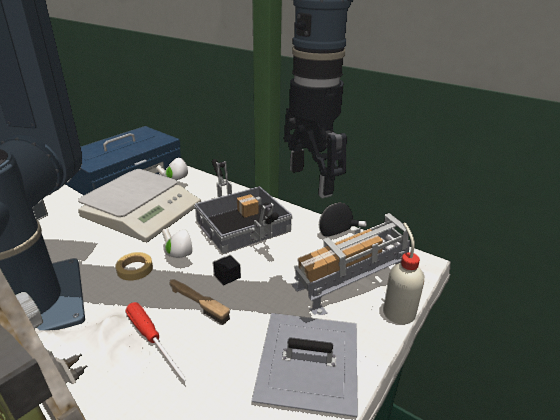

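Run:
```python
from h import *
c=capture("wrist"); crop(c,230,0,350,220,2.7,"zw1"); crop(c,0,90,170,280,3,"zwc")
```

```text
(no output)
```

View pics/zw1.png

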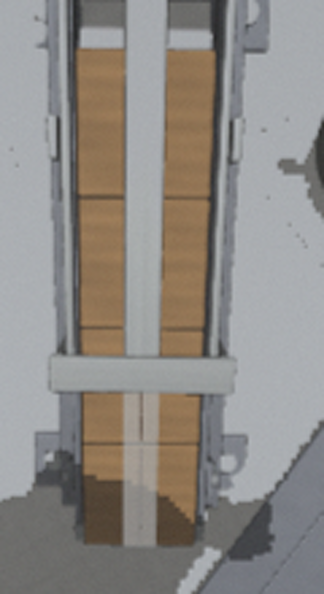

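View pics/zwc.png

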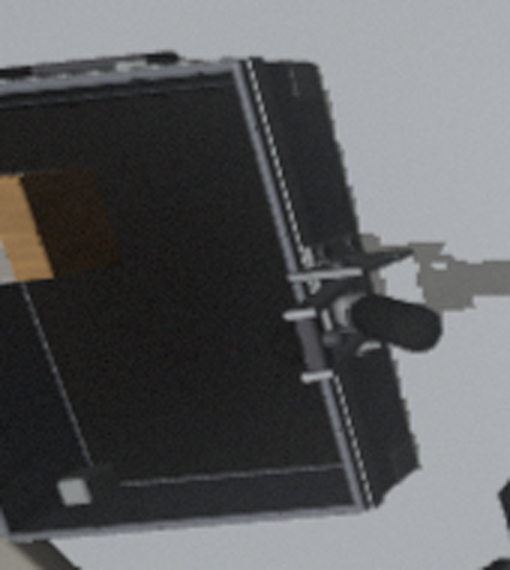

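Run:
```python
from h import *
c=capture("wrist")
f=lambda u,v,z:onz(c,(230+u/2.7,v/2.7),z).round(4)
print("front",f(84,545,.0907),f(196,544,.0907))
print("1/2",f(83,442,.0963),f(199,443,.0963))
print("back",f(77,48,.1129),f(216,50,.1129))
```

```text
front [ 0.4697 -0.185   0.0907] [ 0.4706 -0.2276  0.0907]
1/2 [ 0.5096 -0.1855  0.0963] [ 0.5097 -0.2271  0.0963]
back [ 0.6279 -0.1861  0.1129] [ 0.6278 -0.2271  0.1129]
```

Run:
```python
from h import *
planR([.482,-.2065,.148],tilt(Rdown(D(-89.7)),8))
print(tilt(Rdown(D(-89.7)),8)[:,1])
```

```text
t 1.75 now [ 0.4744 -0.2077  0.2501] yaw -89.46 SHIFT [-0.04  3.4   0.25] TURN [1.   0.03 0.  ] dist mm 102 op 0.0854 F [-0.2  0.4  0.9]
[ 1.39171193e-01  7.28705323e-04 -9.90268069e-01]
```

```bash
python3 -m inch '[[[0,0.5,0.05],[0.2,0,0]],[[0,1.1,0.1],[0.4,0.03,0]],[[-0.04,1.8,0.15],[0.6,0.03,0]],[[-0.04,2.5,0.2],[0.8,0.03,0]],[[-0.04,3.1,0.25],[1,0.03,0]],[[-0.04,3.4,0.25],[1,0.03,0]],[[-0.04,3.4,0.25],[1,0.03,0]],[[-0.04,3.4,0.25],[1,0.03,0]],[[-0.04,3.4,0.25],[1,0.03,0]],[[-0.04,3.4,0.25],[1,0.03,0]]]' -0.45 60
python3 - <<'E'
from h import *
c=snap("wrist","w2")
planR([.4917,-.2065,.0786],tilt(Rdown(D(-89.7)),8))
E
```

```text
time: 2.75
eef_pos: [0.4834, -0.2062, 0.1495]
tool_rot: [-1.108, 1.1, -1.269]
wrist_force: [-0.1, 0.4, 0.4]
opening: 0.0619
t 2.8 now [ 0.4833 -0.2061  0.1493] yaw -89.63 SHIFT [ 0.01  2.37 -0.05] TURN [-0.01  0.01  0.  ] dist mm 71 op 0.0614 F [ 0.7 -0.6 -0.2]
```

View pics/w2.png

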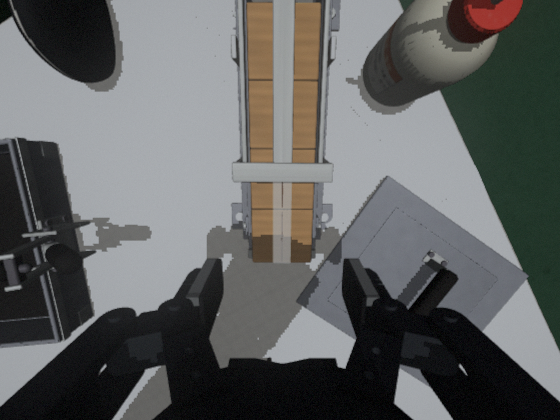

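```bash
python3 -m inch '[[[0,0.4,0],[0,0,0]],[[0,0.9,0],[0,0,0]],[[0,1.4,-0.03],[0,0,0]],[[0,1.8,-0.05],[0,0,0]],[[0,2.1,-0.05],[0,0,0]],[[0,2.3,-0.05],[0,0,0]],[[0,2.37,-0.05],[0,0,0]],[[0,2.37,-0.05],[0,0,0]],[[0,2.37,-0.05],[0,0,0]],[[0,2.37,-0.05],[0,0,0]]]' -0.45 60
python3 - <<'E'
from h import *
c=snap("wrist","w3")
planR([.4917,-.2065,.0786],tilt(Rdown(D(-89.7)),8))
E
```

```text
time: 3.8
eef_pos: [0.4914, -0.206, 0.0784]
tool_rot: [-1.108, 1.1, -1.268]
wrist_force: [0.4, 0.2, 0.1]
opening: 0.0618
t 3.85 now [ 0.4913 -0.2059  0.0783] yaw -89.64 SHIFT [ 0.02 -0.01  0.01] TURN [-0.01  0.01  0.  ] dist mm 1 op 0.0619 F [-1.1  0.4 -1.1]
```

View pics/w3.png

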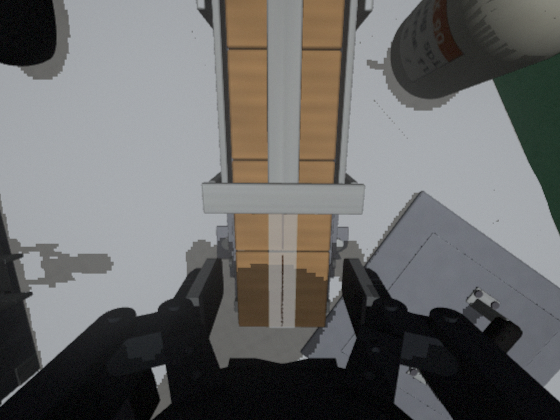

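```bash
python3 -m inch '[[[0.02,0,0],[0,0,0]],[[0.02,0,0],[0,0,0]],[[0.02,0,0],[0,0,0]],[[0.02,0,0],[0,0,0]],[[0.02,0,0],[0,0,0]],[[0.02,-0.05,0],[0,0,0]],[[0.02,-0.2,0],[0,0,0]],[[0.02,-0.4,0],[0,0,0]],[[0.02,-0.7,0],[0,0,0]],[[0.02,-1.0,0],[0,0,0]]]' 1 70
python3 - <<'E'
from h import *
c=snap("wrist","w4")
# case geometry
yc=D(5.8); cc=np.array([.4597,.0757]); ex=np.array([np.cos(yc),np.sin(yc)]); ey=np.array([-ex[1],ex[0]])
print(cc+.036*ex+0*ey)
planR(list(cc+.036*ex)+[.16],Rdown(yc))
E
```

```text
time: 4.85
eef_pos: [0.4851, -0.2058, 0.107]
tool_rot: [-1.11, 1.105, -1.265]
wrist_force: [-0.7, -0.1, -1.5]
opening: 0.0409
[0.49551571 0.07933803]
t 4.9 now [ 0.486  -0.2064  0.109 ] yaw -89.65 SHIFT [-9.52 -1.63  0.61] TURN [ -0.75 -11.91   0.83] dist mm 290 op 0.0408 F [-0.   0.4 -0.3]
```

View pics/w4.png

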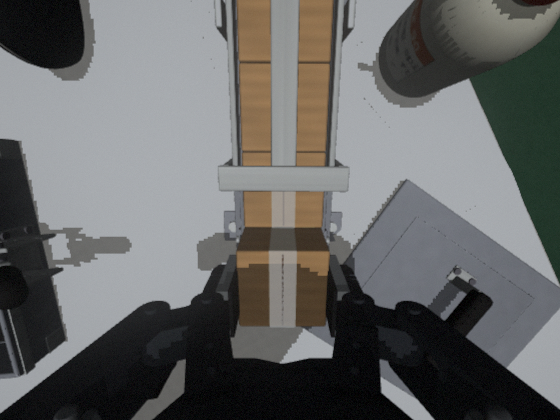

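```bash
python3 -m inch '[[[-0.2,-0.9,0.1],[0,-0.4,0]],[[-0.6,-1.9,0.2],[-0.05,-1.2,0.07]],[[-1.6,-2.9,0.5],[-0.13,-2.2,0.15]],[[-2.9,-3.5,0.7],[-0.2,-3.2,0.22]],[[-4.3,-3.6,0.8],[-0.26,-4.2,0.29]],[[-5.7,-3.6,0.89],[-0.33,-5.2,0.36]],[[-7.0,-3.6,0.89],[-0.39,-6.2,0.43]],[[-8.2,-3.6,0.89],[-0.45,-7.2,0.5]],[[-9.1,-3.6,0.89],[-0.52,-8.2,0.57]],[[-9.5,-3.6,0.89],[-0.58,-9.2,0.64]]]'
python3 - <<'E'
from h import *
planR([.4955,.0793,.22],Rdown(D(5.8)))
E
```

```text
time: 5.9
eef_pos: [0.4956, 0.081, 0.2183]
tool_rot: [-1.535, 0.19, -0.229]
wrist_force: [-0.3, -0.6, -2.0]
opening: 0.0407
t 5.9 now [0.4956 0.081  0.2183] yaw -15.4 SHIFT [ 0.01 -0.06 -0.05] TURN [-0.18 -2.65  0.19] dist mm 2 op 0.0407 F [-0.3 -0.6 -2. ]
```

```bash
python3 -m inch '[[[0,0,0],[-0.06,-0.9,0.06]],[[0,-0.06,-0.05],[-0.12,-1.8,0.12]],[[0,-0.06,-0.05],[-0.18,-2.5,0.19]],[[0,-0.06,-0.05],[-0.18,-2.65,0.19]],[[0,-0.06,-0.05],[-0.18,-2.65,0.19]],[[0,-0.06,-0.05],[-0.18,-2.65,0.19]],[[0,-0.06,-0.05],[-0.18,-2.65,0.19]],[[0,-0.06,-0.05],[-0.18,-2.65,0.19]],[[0,-0.06,-0.05],[-0.18,-2.65,0.19]],[[0,-0.06,-0.05],[-0.18,-2.65,0.19]]]'
python3 - <<'E'
from h import *
c=snap("wrist","w5"); t=capture("top"); crop(t,155,195,305,300,5,"z_case2")
planR([.4955,.0793,.22],Rdown(D(5.8)))
E
```

```text
time: 6.9
eef_pos: [0.4959, 0.0773, 0.2198]
tool_rot: [-1.57, -0.073, 0.072]
wrist_force: [-0.4, -0.6, -1.0]
opening: 0.0411
t 7.0 now [0.4959 0.0773 0.2197] yaw 5.32 SHIFT [-0.01 -0.01  0.07] TURN [ 0.   -0.06  0.  ] dist mm 2 op 0.0406 F [ 0.6 -0.2 -1.8]
```

View pics/w5.png

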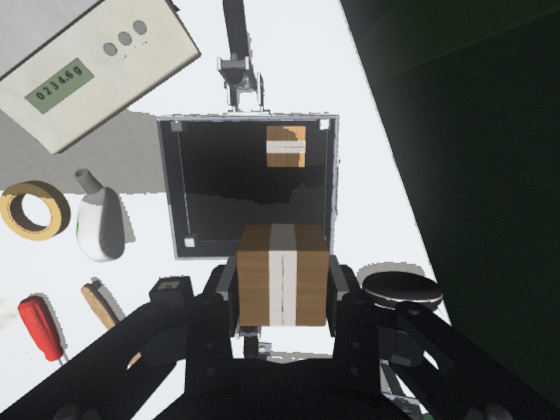

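Run:
```python
from h import *
c=capture("wrist"); np.save("c5.npy",c,allow_pickle=True); crop(c,150,60,360,270,2.8,"zw5"); t=read_state()["time"]; print(t)
```

```text
7.05
```

View pics/zw5.png

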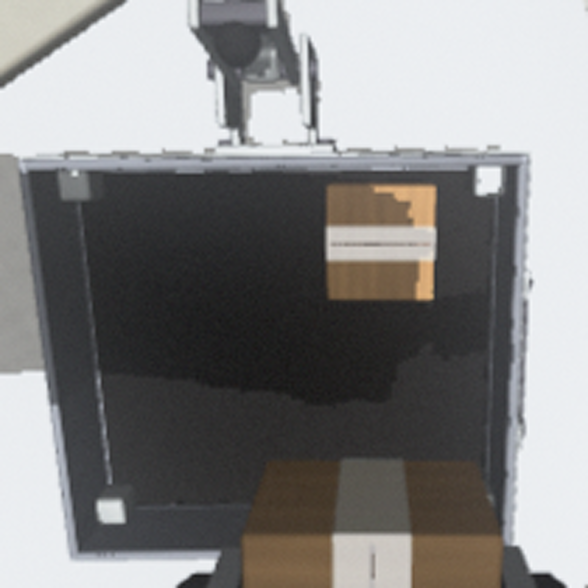

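View pics/z_case2.png

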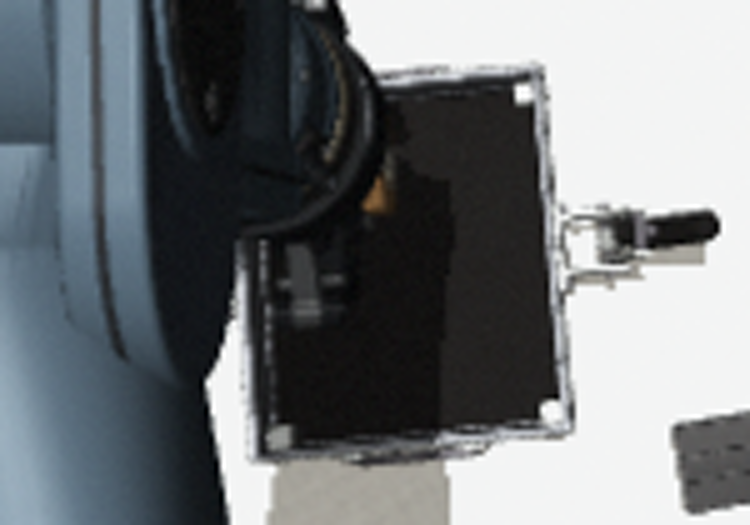

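Run:
```python
from h import *
c=np.load("c5.npy",allow_pickle=True).item()
f=lambda u,v,z:onz(c,(150+u/2.8,60+v/2.8),z)
A,B,Cc=f(22,157,.052),f(528,155,.052),f(72,557,.052)
ex=(B-A);ey=A-Cc
print(A,B,Cc,np.linalg.norm(ex),np.linalg.norm(ey),np.degrees(np.arctan2(ex[1],ex[0])),np.degrees(np.arctan2(-ey[0],ey[1])),"ctr",(B+Cc)/2)
y=D(5.6); X=np.array([np.cos(y),np.sin(y)]);Y=np.array([-X[1],X[0]]); ctr=(B+Cc)[:2]/2
for q in [(328,184),(435,184),(434,299),(328,299)]:
    P=f(*q,.042)[:2]; print(P.round(4),(X@(P-ctr)).round(4),(Y@(P-ctr)).round(4))
for q in [(110,510),(75,183),(488,180)]:
    P=f(*q,.006)[:2]; print("blk",(X@(P-ctr)).round(4),(Y@(P-ctr)).round(4))
# clamp arm base at rim, arm tips
for q in [(240,140),(315,140)]:
    P=f(*q,.052)[:2]; print("clampfeet",(X@(P-ctr)).round(4),(Y@(P-ctr)).round(4))
# held carton top corners bottom: carton z
```

```text
[0.36862395 0.14567694 0.052     ] [0.54292992 0.16262357 0.052     ] [ 0.38372785 -0.00625316  0.052     ] 0.17512783207627378 0.15267901906595902 5.55304234588363 5.677316759056944 ctr [0.46332888 0.07818521 0.052     ]
[0.4743 0.1463] 0.0176 0.0667
[0.5128 0.1499] 0.0562 0.0666
[0.5172 0.1086] 0.0566 0.0251
[0.4776 0.1049] 0.0168 0.0252
blk -0.0859 -0.0756
blk -0.086 0.0669
blk 0.0802 0.0673
clampfeet -0.0119 0.0816
clampfeet 0.0139 0.0815
```

```bash
cat >> h.py <<'E'
yc=D(5.7); CX=np.array([np.cos(yc),np.sin(yc)]); CY=np.array([-CX[1],CX[0]]); CC=np.array([.4615,.077])
def case(x,y): return CC+x*CX+y*CY
def pc(x,y,z): planR(list(case(x,y))+[z],Rdown(yc))
E
python3 - <<'E'
from h import *
pc(.038,.001,.032)
c=np.load("c5.npy",allow_pickle=True).item()
f=lambda u,v,z:onz(c,(150+u/2.8,60+v/2.8),z)
for z in (.08,.1,.12):
  for q in [(305,35),(320,70),(245,80)]:
    P=f(*q,z)[:2]; print(z,q,(CX@(P-CC)).round(4),(CY@(P-CC)).round(4))
E
```

```text
t 7.05 now [0.4959 0.0773 0.2197] yaw 5.32 SHIFT [0.12 6.26 0.14] TURN [ 0.   -0.05  0.  ] dist mm 188 op 0.0404 F [-0.3 -0.4 -1.5]
0.08 (305, 35) 0.0155 0.1117
0.08 (320, 70) 0.0198 0.1019
0.08 (245, 80) -0.0032 0.0992
0.1 (305, 35) 0.0169 0.1089
0.1 (320, 70) 0.0209 0.0999
0.1 (245, 80) -0.0005 0.0974
0.12 (305, 35) 0.0183 0.1062
0.12 (320, 70) 0.022 0.0978
0.12 (245, 80) 0.0023 0.0955
```

```bash
python3 -m inch '[[[0.1,0.3,0.1],[0,-0.05,0]],[[0.12,1.1,0.14],[0,-0.05,0]],[[0.12,2.1,0.14],[0,-0.05,0]],[[0.12,3.1,0.14],[0,-0.05,0]],[[0.12,4.1,0.14],[0,-0.05,0]],[[0.12,5.0,0.14],[0,-0.05,0]],[[0.12,5.6,0.14],[0,-0.05,0]],[[0.12,6.0,0.14],[0,-0.05,0]],[[0.12,6.2,0.14],[0,-0.05,0]],[[0.12,6.26,0.14],[0,-0.05,0]]]'
python3 - <<'E'
from h import *
c=snap("wrist","w6"); t=capture("scene"); crop(t,180,150,340,270,4,"s6")
pc(.038,.001,.027)
E
```

```text
time: 8.05
eef_pos: [0.499, 0.0818, 0.0314]
tool_rot: [-1.57, -0.079, 0.079]
wrist_force: [1.5, 0.3, -1.4]
opening: 0.0405
t 8.15 now [0.4998 0.0818 0.0326] yaw 5.73 SHIFT [-0.02  0.19  0.  ] TURN [0.01 0.   0.01] dist mm 6 op 0.0405 F [ 0.9  0.5 -2.2]
```

View pics/w6.png

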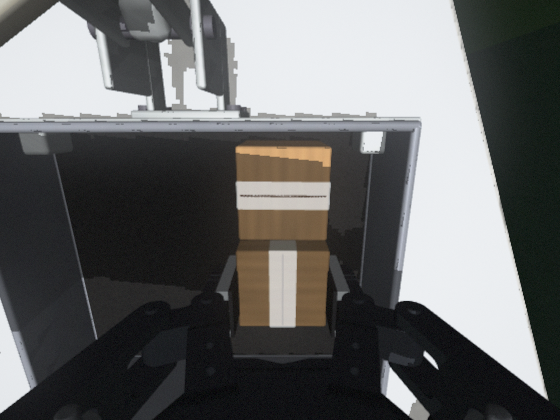

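View pics/s6.png

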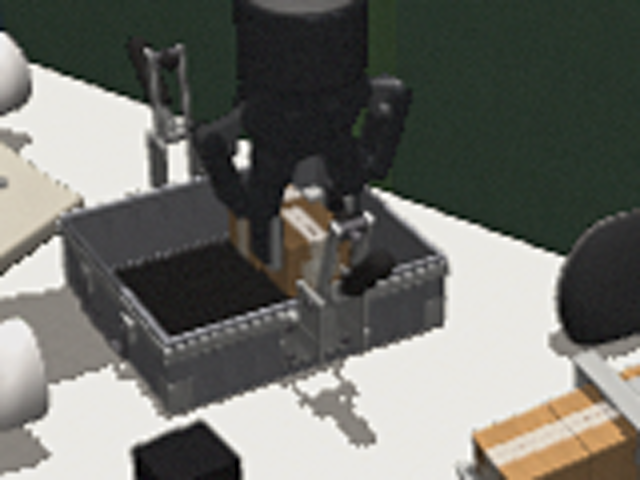

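```bash
python3 -m inch '[[[0,0.05,-0.07],[0,0,0]],[[0,0.1,-0.07],[0,0,0]],[[0,0.14,-0.07],[0,0,0]],[[0,0.17,-0.07],[0,0,0]],[[0,0.19,-0.07],[0,0,0]],[[0,0.19,-0.07],[0,0,0]],[[0,0.19,-0.07],[0,0,0]],[[0,0.19,-0.07],[0,0,0]],[[0,0.19,-0.07],[0,0,0]],[[0,0.19,-0.07],[0,0,0]]]'
python3 - <<'E'
from h import *
c=snap("wrist","w7")
pc(.038,-.001,.026)
E
```

```text
time: 9.15
eef_pos: [0.4996, 0.0796, 0.027]
tool_rot: [-1.57, -0.079, 0.078]
wrist_force: [-2.9, -1.7, 5.5]
opening: 0.0404
t 9.2 now [0.4996 0.0796 0.027 ] yaw 5.73 SHIFT [-0.01  0.03  0.01] TURN [0.01 0.   0.01] dist mm 1 op 0.0406 F [-2.3 -0.3  5.4]
```

View pics/w7.png

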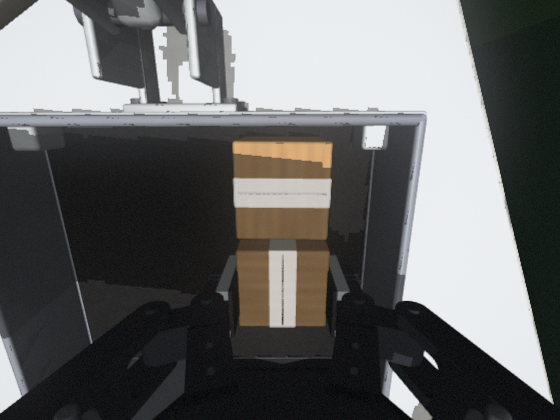

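```bash
python3 -m inch '[[[0,0,0],[0,0,0]],[[0,0,0],[0,0,0]],[[0,0,0],[0,0,0]],[[0,-0.1,0],[0,0,0]],[[0,-0.4,0],[0,0,0]],[[0,-1.0,0],[0,0,0]],[[0,-2.2,0],[0,0,0]],[[0,-3.6,0],[0,0,0]],[[0,-5.0,0],[0,0,0]],[[0,-6.2,0],[0,0,0]]]' -0.22
python3 - <<'E'
from h import *
c=snap("wrist","w8")
planR([.482,-.2065,.22],tilt(Rdown(D(-89.7)),8))
planR([.482,-.2065,.148],tilt(Rdown(D(-89.7)),8))
E
```

```text
time: 10.2
eef_pos: [0.4997, 0.0797, 0.2156]
tool_rot: [-1.57, -0.081, 0.076]
wrist_force: [0.5, 0.7, -0.3]
opening: 0.0518
t 10.25 now [0.5027 0.0798 0.2225] yaw 5.73 SHIFT [-1.64  0.08 -9.43] TURN [ 0.68 11.91 -0.74] dist mm 287 op 0.0519 F [1.2 0.  4.1]
t 10.25 now [0.5027 0.0798 0.2225] yaw 5.73 SHIFT [-1.68  2.48 -9.42] TURN [ 0.68 11.91 -0.74] dist mm 297 op 0.0519 F [1.2 0.  4.1]
```

View pics/w8.png

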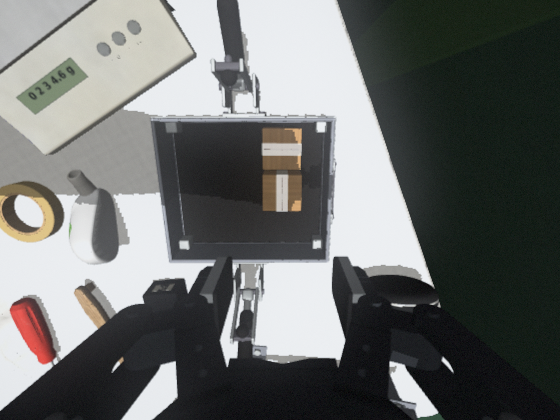

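```bash
python3 - <<'E'
from h import *
c=capture("wrist"); np.save("c8.npy",c,allow_pickle=True); crop(c,140,100,350,270,3.5,"zw8")
E
python3 -m inch '[[[-0.1,0,-0.6],[0.05,0.8,-0.05]],[[-0.3,0.08,-1.6],[0.1,1.8,-0.1]],[[-0.5,0.08,-2.8],[0.15,2.8,-0.16]],[[-0.7,0.08,-4.0],[0.2,3.8,-0.22]],[[-0.9,0.08,-5.2],[0.27,4.8,-0.3]],[[-1.1,0.08,-6.4],[0.33,5.8,-0.36]],[[-1.3,0.08,-7.5],[0.39,6.8,-0.42]],[[-1.5,0.1,-8.5],[0.45,7.8,-0.48]],[[-1.64,0.3,-9.2],[0.5,8.8,-0.54]],[[-1.64,0.5,-9.43],[0.56,9.8,-0.6]]]' -0.45
python3 - <<'E'
from h import *
planR([.482,-.2065,.148],tilt(Rdown(D(-89.7)),8))
E
```

```text
time: 11.3
eef_pos: [0.478, -0.209, 0.197]
tool_rot: [-1.255, 0.918, -1.041]
wrist_force: [0.2, 0.3, -0.0]
opening: 0.0619
t 11.3 now [ 0.478 -0.209  0.197] yaw -73.3 SHIFT [-0.07  1.64 -0.02] TURN [ 0.23  2.05 -0.14] dist mm 49 op 0.0619 F [ 0.2  0.3 -0. ]
```

View pics/zw8.png

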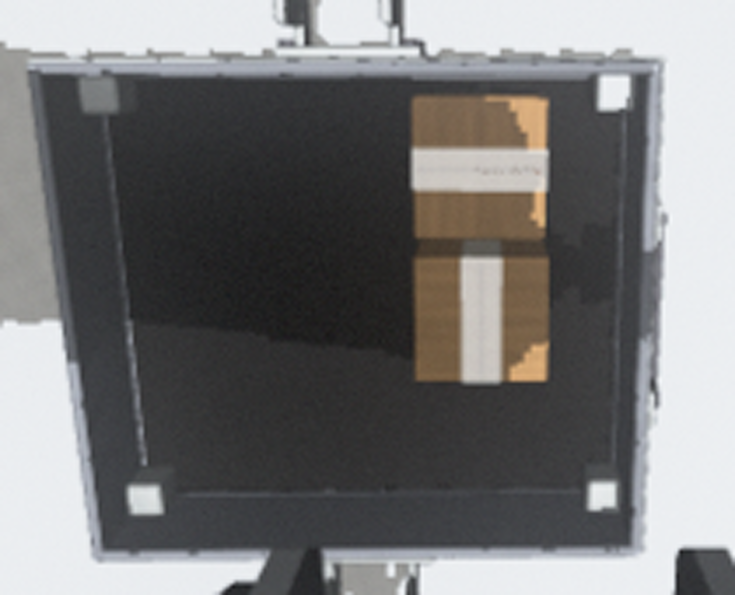

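```bash
python3 - <<'E'
from h import *
c=np.load("c8.npy",allow_pickle=True).item()
f=lambda u,v,z:onz(c,(140+u/3.5,100+v/3.5),z)
q=[f(*p,.052) for p in [(30,62),(662,60),(638,553),(97,557)]]
print("ctr",np.mean(q,0),[x.round(4) for x in q])
print("c1",np.mean([f(*p,.042) for p in [(415,255),(548,255),(548,382),(415,382)]],0))
print("c6",np.mean([f(*p,.042) for p in [(412,96),(549,96),(546,238),(414,241)]],0))
E
python3 -m inch '[[[-0.02,0.2,0],[0.05,0.4,-0.03]],[[-0.05,0.5,0],[0.12,1.1,-0.08]],[[-0.07,0.9,0],[0.2,1.8,-0.12]],[[-0.07,1.3,-0.02],[0.23,2.05,-0.14]],[[-0.07,1.6,-0.02],[0.23,2.05,-0.14]],[[-0.07,1.64,-0.02],[0.23,2.05,-0.14]],[[-0.07,1.64,-0.02],[0.23,2.05,-0.14]],[[-0.07,1.64,-0.02],[0.23,2.05,-0.14]],[[-0.07,1.64,-0.02],[0.23,2.05,-0.14]],[[-0.07,1.64,-0.02],[0.23,2.05,-0.14]]]' -0.45
python3 - <<'E'
from h import *
c=snap("wrist","w9")
planR([.4917,-.2065,.0786],tilt(Rdown(D(-89.7)),8))
E
```

```text
ctr [0.46329543 0.07832266 0.052     ] [array([0.3679, 0.1449, 0.052 ]), array([0.5432, 0.1631, 0.052 ]), array([0.5579, 0.0115, 0.052 ]), array([ 0.3842, -0.0062,  0.052 ])]
c1 [0.50019986 0.08147249 0.042     ]
c6 [0.49543285 0.12719407 0.042     ]
time: 12.3
eef_pos: [0.4829, -0.2043, 0.1491]
tool_rot: [-1.111, 1.096, -1.261]
wrist_force: [0.1, 0.1, -0.2]
opening: 0.0618
t 12.35 now [ 0.4829 -0.2042  0.1489] yaw -89.2 SHIFT [ 0.08  2.36 -0.04] TURN [-0.01  0.06 -0.01] dist mm 71 op 0.0619 F [ 0.4  0.9 -0.8]
```

View pics/w9.png

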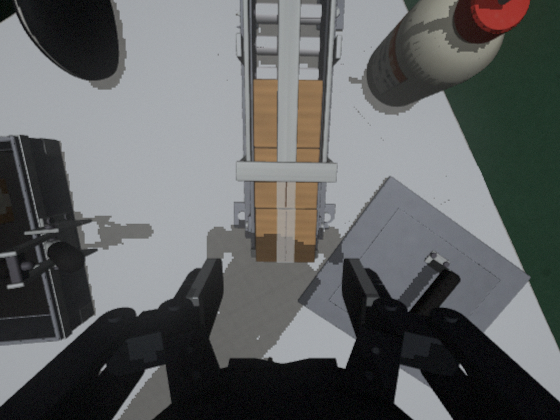

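```bash
sed -i 's/CC=np.array(\[.4615,.077\])/CC=np.array([.4628,.0779])/' h.py
python3 -m inch '[[[0.04,0.4,0],[0,0.06,0]],[[0.08,0.9,0],[0,0.06,0]],[[0.08,1.4,-0.03],[0,0.06,0]],[[0.08,1.8,-0.04],[0,0.06,0]],[[0.08,2.1,-0.04],[0,0.06,0]],[[0.08,2.3,-0.04],[0,0.06,0]],[[0.08,2.36,-0.04],[0,0.06,0]],[[0.08,2.36,-0.04],[0,0.06,0]],[[0.08,2.36,-0.04],[0,0.06,0]],[[0.08,2.36,-0.04],[0,0.06,0]]]' -0.45 60
python3 - <<'E'
from h import *
c=snap("wrist","w10")
planR([.4917,-.2065,.0786],tilt(Rdown(D(-89.7)),8))
E
```

```text
time: 13.35
eef_pos: [0.4917, -0.2066, 0.0789]
tool_rot: [-1.106, 1.102, -1.267]
wrist_force: [0.2, 0.3, -0.0]
opening: 0.0614
t 13.4 now [ 0.4917 -0.2066  0.0789] yaw -89.69 SHIFT [-0.    0.01 -0.  ] TURN [-0.01  0.   -0.01] dist mm 0 op 0.0619 F [ 0.8  0.3 -0.2]
```

View pics/w10.png

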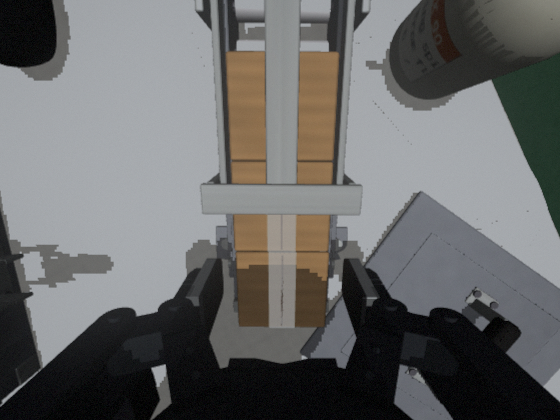

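Same alignment as before (front carton u 237–328, centred). Close and lift.

```bash
python3 -m inch '[[[0,0,0],[0,0,0]],[[0,0,0],[0,0,0]],[[0,0,0],[0,0,0]],[[0,0,0],[0,0,0]],[[0,0,0],[0,0,0]],[[0,-0.05,0],[0,0,0]],[[0,-0.2,0],[0,0,0]],[[0,-0.4,0],[0,0,0]],[[0,-0.7,0],[0,0,0]],[[0,-1.0,0],[0,0,0]]]' 1 70
python3 - <<'E'
from h import *
c=snap("wrist","w11")
pc(.039,-.043,.20)
E
```

```text
time: 14.4
eef_pos: [0.4856, -0.206, 0.1078]
tool_rot: [-1.109, 1.106, -1.265]
wrist_force: [-1.2, 0.1, -1.5]
opening: 0.0407
t 14.45 now [ 0.4865 -0.2066  0.1099] yaw -89.7 SHIFT [-8.19 -2.87  1.1 ] TURN [ -0.76 -11.9    0.82] dist mm 262 op 0.0409 F [ 0.5 -0.5 -0.7]
```

View pics/w11.png

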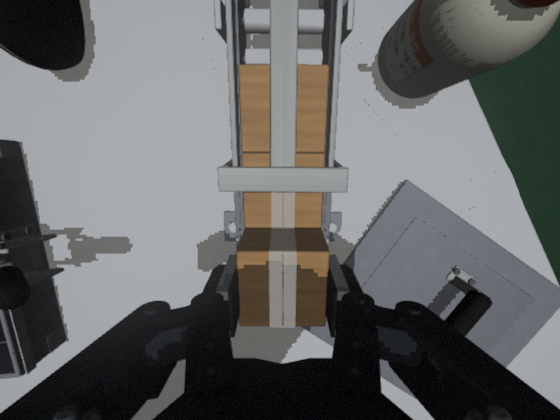

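```bash
python3 -m inch '[[[-0.2,-0.9,0.1],[0,-0.4,0]],[[-0.5,-1.9,0.3],[-0.05,-1.2,0.07]],[[-1.3,-2.9,0.6],[-0.13,-2.2,0.15]],[[-2.4,-3.5,0.9],[-0.2,-3.2,0.22]],[[-3.6,-3.6,1.1],[-0.26,-4.2,0.29]],[[-4.8,-3.6,1.2],[-0.33,-5.2,0.36]],[[-6.0,-3.6,1.2],[-0.39,-6.2,0.43]],[[-7.1,-3.6,1.2],[-0.45,-7.2,0.5]],[[-7.9,-3.6,1.2],[-0.52,-8.2,0.57]],[[-8.2,-3.6,1.2],[-0.58,-9.2,0.64]]]'
python3 - <<'E'
from h import *
pc(.039,-.045,.22)
E
```

```text
time: 15.45
eef_pos: [0.5056, 0.0417, 0.2207]
tool_rot: [-1.533, 0.191, -0.23]
wrist_force: [-0.4, -0.2, -1.1]
opening: 0.0405
t 15.45 now [0.5056 0.0417 0.2207] yaw -15.45 SHIFT [ 0.06  0.02 -0.15] TURN [-0.19 -2.64  0.19] dist mm 5 op 0.0405 F [-0.4 -0.2 -1.1]
```

```bash
python3 -m inch '[[[0,0,0],[-0.06,-0.9,0.06]],[[0.03,0,-0.1],[-0.12,-1.8,0.12]],[[0.06,0.3,-0.15],[-0.19,-2.5,0.19]],[[0.06,0.8,-0.15],[-0.19,-2.64,0.19]],[[0.06,1.5,-0.15],[-0.19,-2.64,0.19]],[[0.06,2.2,-0.15],[-0.19,-2.64,0.19]],[[0.06,2.8,-0.15],[-0.19,-2.64,0.19]],[[0.06,3.2,-0.15],[-0.19,-2.64,0.19]],[[0.06,3.5,-0.15],[-0.19,-2.64,0.19]],[[0.06,3.5,-0.15],[-0.19,-2.64,0.19]]]'
python3 - <<'E'
from h import *
c=snap("wrist","w12")
pc(.039,-.045,.0275)
E
```

```text
time: 16.45
eef_pos: [0.5087, 0.0372, 0.1136]
tool_rot: [-1.57, -0.069, 0.073]
wrist_force: [-0.3, 0.3, -1.5]
opening: 0.0402
t 16.5 now [0.5094 0.0372 0.1147] yaw 5.18 SHIFT [-0.11  2.91  0.01] TURN [ 0.   -0.07 -0.01] dist mm 87 op 0.041 F [ 0.7  0.1 -1. ]
```

View pics/w12.png

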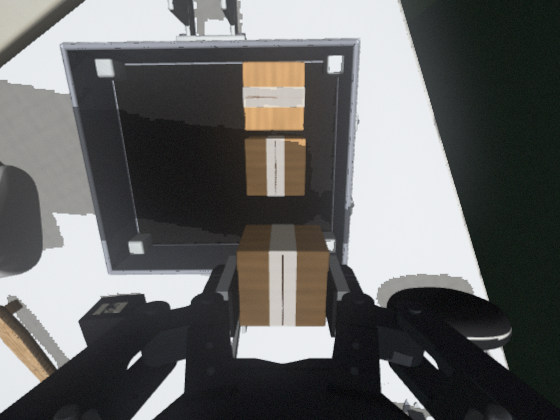

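Good, clear. Descend to near-floor.

```bash
python3 -m inch '[[[-0.06,0.3,0],[0,-0.07,0]],[[-0.11,0.8,0.01],[0,-0.07,0]],[[-0.11,1.4,0.01],[0,-0.07,0]],[[-0.11,2.0,0.01],[0,-0.07,0]],[[-0.11,2.45,0.01],[0,-0.07,0]],[[-0.11,2.7,0.01],[0,-0.07,0]],[[-0.11,2.8,0.01],[0,-0.07,0]],[[-0.11,2.87,0.01],[0,-0.07,0]],[[-0.11,2.91,0.01],[0,-0.07,0]],[[-0.11,2.91,0.01],[0,-0.07,0]]]'
python3 - <<'E'
from h import *
c=snap("wrist","w13")
pc(.039,-.045,.0270)
E
```

```text
time: 17.5
eef_pos: [0.5071, 0.0371, 0.0285]
tool_rot: [-1.57, -0.08, 0.078]
wrist_force: [0.9, 1.1, -0.3]
opening: 0.0404
t 17.55 now [0.5071 0.0371 0.0285] yaw 5.77 SHIFT [-0.04  0.05 -0.  ] TURN [0.   0.01 0.01] dist mm 2 op 0.0407 F [ 0.5  0.  -1.5]
```

View pics/w13.png

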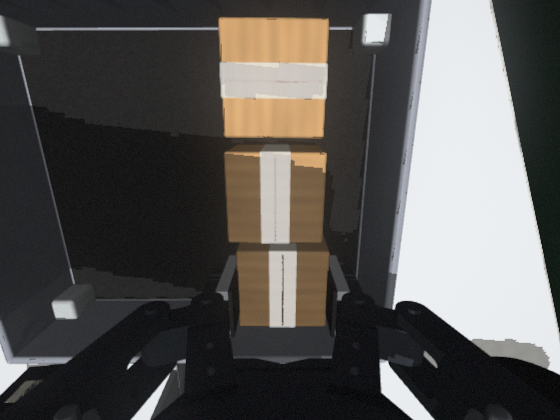

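```bash
python3 -m inch '[[[0,0.03,0],[0,0,0]],[[0,0.06,0],[0,0,0]],[[0,0.06,0],[0,0,0]],[[0,0.06,0],[0,0,0]],[[0,0.06,0],[0,0,0]],[[0,0.06,0],[0,0,0]],[[0,0.06,0],[0,0,0]],[[0,0.06,0],[0,0,0]],[[0,0.06,0],[0,0,0]],[[0,0.06,0],[0,0,0]]]' && python3 -m inch '[[[0,0,0],[0,0,0]],[[0,0,0],[0,0,0]],[[0,0,0],[0,0,0]],[[0,-0.1,0],[0,0,0]],[[0,-0.4,0],[0,0,0]],[[0,-1.0,0],[0,0,0]],[[0,-2.2,0],[0,0,0]],[[0,-3.6,0],[0,0,0]],[[0,-5.0,0],[0,0,0]],[[0,-6.2,0],[0,0,0]]]' -0.22
python3 - <<'E'
from h import *
c=snap("wrist","w14")
planR([.482,-.2065,.20],tilt(Rdown(D(-89.7)),8))
E
```

```text
time: 18.55
eef_pos: [0.5072, 0.0371, 0.0275]
tool_rot: [-1.57, -0.08, 0.078]
wrist_force: [-1.2, 0.7, 6.4]
opening: 0.0408
time: 19.55
eef_pos: [0.5069, 0.0372, 0.2154]
tool_rot: [-1.57, -0.081, 0.077]
wrist_force: [1.0, -0.1, 0.1]
opening: 0.0521
t 19.6 now [0.5099 0.0371 0.2223] yaw 5.77 SHIFT [-1.75  0.74 -7.98] TURN [ 0.69 11.92 -0.74] dist mm 246 op 0.052 F [ 1.5 -0.3  3.9]
```

View pics/w14.png

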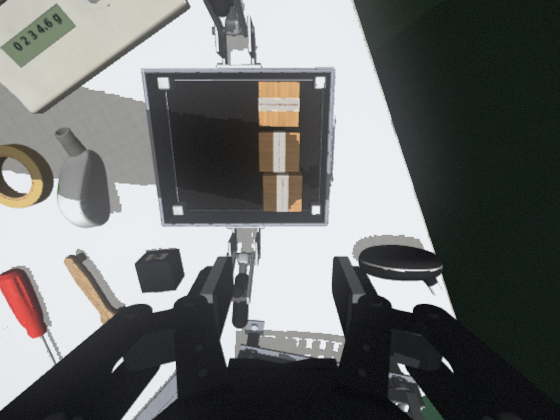

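Three in a row on the +x side. Back to the lane.

```bash
python3 -m inch '[[[-0.1,0,-0.6],[0.05,0.8,-0.05]],[[-0.3,0.08,-1.5],[0.1,1.8,-0.1]],[[-0.5,0.08,-2.6],[0.15,2.8,-0.16]],[[-0.7,0.08,-3.7],[0.2,3.8,-0.22]],[[-0.9,0.08,-4.8],[0.27,4.8,-0.3]],[[-1.1,0.08,-5.8],[0.33,5.8,-0.36]],[[-1.3,0.2,-6.7],[0.39,6.8,-0.42]],[[-1.5,0.4,-7.5],[0.45,7.8,-0.48]],[[-1.7,0.6,-7.9],[0.5,8.8,-0.54]],[[-1.75,0.74,-7.98],[0.56,9.8,-0.6]]]' -0.45
python3 - <<'E'
from h import *
planR([.482,-.2065,.148],tilt(Rdown(D(-89.7)),8))
E
```

```text
time: 20.6
eef_pos: [0.4778, -0.208, 0.1899]
tool_rot: [-1.256, 0.917, -1.04]
wrist_force: [0.7, -0.3, -0.4]
opening: 0.0623
t 20.6 now [ 0.4778 -0.208   0.1899] yaw -73.24 SHIFT [-0.03  1.41  0.  ] TURN [ 0.23  2.06 -0.15] dist mm 42 op 0.0623 F [ 0.7 -0.3 -0.4]
```

```bash
python3 -m inch '[[[-0.02,0.2,0],[0.05,0.4,-0.03]],[[-0.03,0.5,0],[0.12,1.1,-0.08]],[[-0.03,0.9,0],[0.2,1.8,-0.12]],[[-0.03,1.2,0],[0.23,2.06,-0.15]],[[-0.03,1.41,0],[0.23,2.06,-0.15]],[[-0.03,1.41,0],[0.23,2.06,-0.15]],[[-0.03,1.41,0],[0.23,2.06,-0.15]],[[-0.03,1.41,0],[0.23,2.06,-0.15]],[[-0.03,1.41,0],[0.23,2.06,-0.15]],[[-0.03,1.41,0],[0.23,2.06,-0.15]]]' -0.45
python3 - <<'E'
from h import *
c=snap("wrist","w15")
planR([.4917,-.2065,.0786],tilt(Rdown(D(-89.7)),8))
E
```

```text
time: 21.6
eef_pos: [0.4828, -0.2048, 0.1484]
tool_rot: [-1.111, 1.096, -1.263]
wrist_force: [-0.4, 0.2, 0.2]
opening: 0.062
t 21.65 now [ 0.4827 -0.2048  0.1483] yaw -89.25 SHIFT [ 0.06  2.34 -0.03] TURN [-0.    0.06 -0.  ] dist mm 70 op 0.0619 F [ 0.1 -0.3 -1.1]
```

View pics/w15.png

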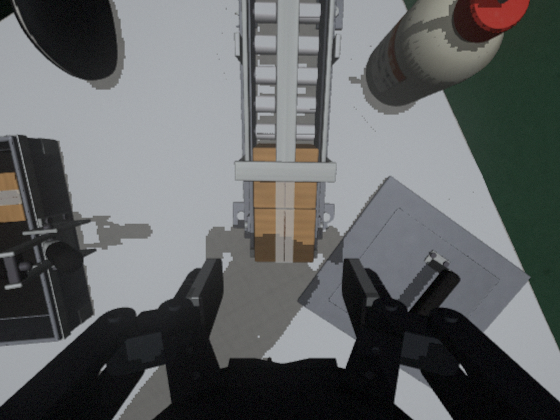

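```bash
python3 -m inch '[[[0.03,0.4,0],[0,0.06,0]],[[0.06,0.9,0],[0,0.06,0]],[[0.06,1.4,-0.03],[0,0.06,0]],[[0.06,1.8,-0.03],[0,0.06,0]],[[0.06,2.1,-0.03],[0,0.06,0]],[[0.06,2.28,-0.03],[0,0.06,0]],[[0.06,2.34,-0.03],[0,0.06,0]],[[0.06,2.34,-0.03],[0,0.06,0]],[[0.06,2.34,-0.03],[0,0.06,0]],[[0.06,2.34,-0.03],[0,0.06,0]]]' -0.45 60
python3 -m inch '[[[0,0,0],[0,0,0]],[[0,0,0],[0,0,0]],[[0,0,0],[0,0,0]],[[0,0,0],[0,0,0]],[[0,0,0],[0,0,0]],[[0,-0.05,0],[0,0,0]],[[0,-0.2,0],[0,0,0]],[[0,-0.4,0],[0,0,0]],[[0,-0.7,0],[0,0,0]],[[0,-1.0,0],[0,0,0]]]' 1 70
python3 - <<'E'
from h import *
c=snap("wrist","w16")
pc(-.037,-.027,.22)
E
```

```text
time: 22.65
eef_pos: [0.4919, -0.2067, 0.0791]
tool_rot: [-1.107, 1.102, -1.269]
wrist_force: [0.0, -1.1, 0.5]
opening: 0.0618
time: 23.65
eef_pos: [0.4856, -0.2057, 0.1074]
tool_rot: [-1.109, 1.107, -1.265]
wrist_force: [-0.2, -0.0, -1.1]
opening: 0.0404
t 23.7 now [ 0.4866 -0.2065  0.1096] yaw -89.75 SHIFT [-8.47 -3.9  -1.37] TURN [ -0.75 -11.91   0.82] dist mm 283 op 0.0404 F [-0.1 -0.2 -0.4]
```

View pics/w16.png

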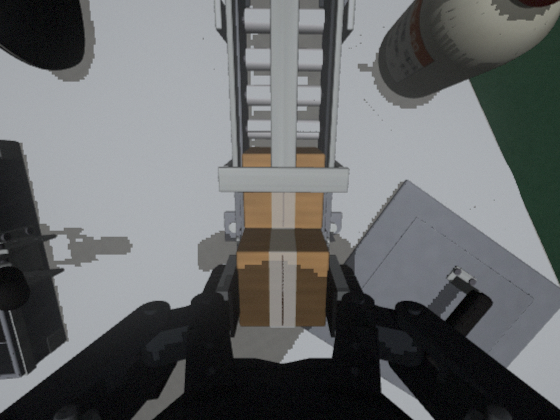

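```bash
python3 -m inch '[[[-0.2,-0.9,0],[0,-0.4,0]],[[-0.5,-1.9,-0.1],[-0.05,-1.2,0.07]],[[-1.3,-2.9,-0.2],[-0.13,-2.2,0.15]],[[-2.4,-3.6,-0.4],[-0.2,-3.2,0.22]],[[-3.6,-3.9,-0.6],[-0.26,-4.2,0.29]],[[-4.9,-3.9,-0.8],[-0.33,-5.2,0.36]],[[-6.2,-3.9,-1.0],[-0.39,-6.2,0.43]],[[-7.3,-3.9,-1.2],[-0.45,-7.2,0.5]],[[-8.1,-3.9,-1.37],[-0.52,-8.2,0.57]],[[-8.4,-3.9,-1.37],[-0.58,-9.2,0.64]]]'
python3 - <<'E'
from h import *
pc(-.038,-.029,.22)
E
```

```text
time: 24.7
eef_pos: [0.4276, 0.0472, 0.2185]
tool_rot: [-1.534, 0.192, -0.23]
wrist_force: [-0.2, -0.6, -1.9]
opening: 0.0406
t 24.7 now [0.4276 0.0472 0.2185] yaw -15.49 SHIFT [ 0.03 -0.05 -0.06] TURN [-0.18 -2.65  0.18] dist mm 3 op 0.0406 F [-0.2 -0.6 -1.9]
```

```bash
python3 -m inch '[[[0,0,0],[-0.06,-0.9,0.06]],[[0.03,0,-0.05],[-0.12,-1.8,0.12]],[[0.03,0.3,-0.06],[-0.18,-2.5,0.18]],[[0.03,0.8,-0.06],[-0.18,-2.65,0.18]],[[0.03,1.5,-0.06],[-0.18,-2.65,0.18]],[[0.03,2.2,-0.06],[-0.18,-2.65,0.18]],[[0.03,2.8,-0.06],[-0.18,-2.65,0.18]],[[0.03,3.2,-0.06],[-0.18,-2.65,0.18]],[[0.03,3.5,-0.06],[-0.18,-2.65,0.18]],[[0.03,3.5,-0.06],[-0.18,-2.65,0.18]]]'
python3 - <<'E'
from h import *
c=snap("wrist","w17")
pc(-.038,-.029,.0275)
E
```

```text
time: 25.7
eef_pos: [0.4315, 0.0456, 0.1122]
tool_rot: [-1.57, -0.071, 0.072]
wrist_force: [-0.4, -0.1, -2.0]
opening: 0.0409
t 25.75 now [0.4322 0.0456 0.1132] yaw 5.23 SHIFT [-0.15  2.86  0.  ] TURN [ 0.   -0.06  0.01] dist mm 86 op 0.0405 F [ 0.4 -0.2 -1.7]
```

View pics/w17.png

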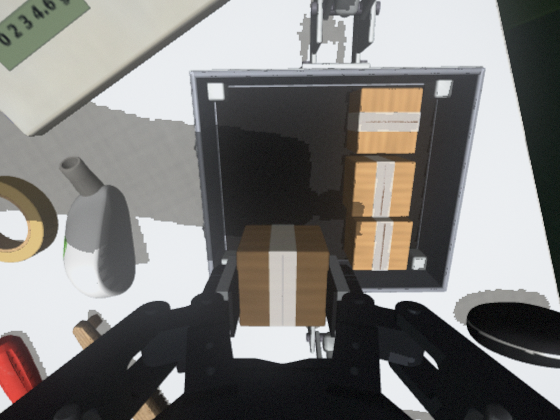

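```bash
python3 -m inch '[[[-0.08,0.3,0],[0,-0.06,0]],[[-0.15,0.8,0],[0,-0.06,0]],[[-0.15,1.4,0],[0,-0.06,0]],[[-0.15,2.0,0],[0,-0.06,0]],[[-0.15,2.4,0],[0,-0.06,0]],[[-0.15,2.65,0],[0,-0.06,0]],[[-0.15,2.76,0],[0,-0.06,0]],[[-0.15,2.82,0],[0,-0.06,0]],[[-0.15,2.87,0],[0,-0.06,0]],[[-0.15,2.9,0],[0,-0.06,0]]]'
python3 - <<'E'
from h import *
c=snap("wrist","w18")
pc(-.038,-.029,.0270)
E
```

```text
time: 26.75
eef_pos: [0.4289, 0.0451, 0.0278]
tool_rot: [-1.57, -0.081, 0.076]
wrist_force: [-2.6, 0.1, 6.9]
opening: 0.0408
t 26.8 now [0.429  0.0452 0.0278] yaw 5.72 SHIFT [-0.04  0.03  0.01] TURN [0.   0.   0.02] dist mm 1 op 0.0409 F [-1.2  0.3  4.1]
```

View pics/w18.png

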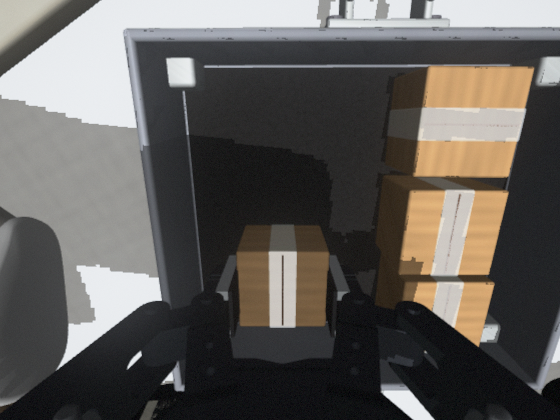

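Touching the floor (F≈+6 N). Release and rise.

```bash
python3 -m inch '[[[0,0,0],[0,0,0]],[[0,0,0],[0,0,0]],[[0,0,0],[0,0,0]],[[0,-0.1,0],[0,0,0]],[[0,-0.4,0],[0,0,0]],[[0,-1.0,0],[0,0,0]],[[0,-2.2,0],[0,0,0]],[[0,-3.6,0],[0,0,0]],[[0,-5.0,0],[0,0,0]],[[0,-6.2,0],[0,0,0]]]' -0.22
python3 - <<'E'
from h import *
c=snap("wrist","w19")
planR([.482,-.2065,.20],tilt(Rdown(D(-89.7)),8))
E
```

```text
time: 27.8
eef_pos: [0.4282, 0.0452, 0.2156]
tool_rot: [-1.57, -0.082, 0.075]
wrist_force: [-0.2, -0.5, 0.8]
opening: 0.0523
t 27.85 now [0.4312 0.0451 0.2221] yaw 5.71 SHIFT [ 0.84  0.77 -8.51] TURN [ 0.68 11.91 -0.74] dist mm 258 op 0.0524 F [1.8 0.  3.9]
```

View pics/w19.png

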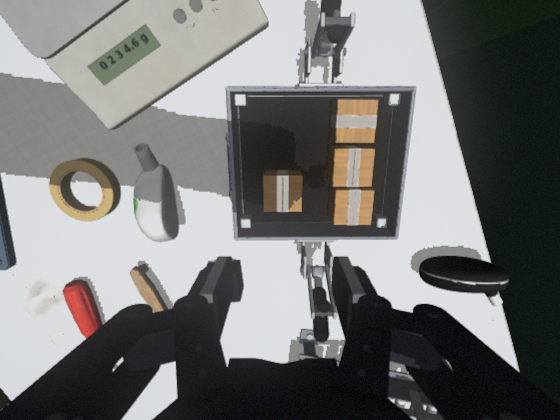

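```bash
python3 -m inch '[[[0.05,0,-0.6],[0.05,0.8,-0.05]],[[0.15,0.08,-1.6],[0.1,1.8,-0.1]],[[0.25,0.08,-2.8],[0.15,2.8,-0.16]],[[0.35,0.08,-4.0],[0.2,3.8,-0.22]],[[0.45,0.08,-5.2],[0.27,4.8,-0.3]],[[0.55,0.08,-6.3],[0.33,5.8,-0.36]],[[0.65,0.2,-7.2],[0.39,6.8,-0.42]],[[0.75,0.4,-8.0],[0.45,7.8,-0.48]],[[0.84,0.6,-8.4],[0.5,8.8,-0.54]],[[0.84,0.77,-8.51],[0.56,9.8,-0.6]]]' -0.45
python3 - <<'E'
from h import *
planR([.482,-.2065,.148],tilt(Rdown(D(-89.7)),8))
E
```

```text
time: 28.85
eef_pos: [0.4786, -0.208, 0.1893]
tool_rot: [-1.254, 0.916, -1.041]
wrist_force: [0.2, 0.4, -0.4]
opening: 0.062
t 28.85 now [ 0.4786 -0.208   0.1893] yaw -73.26 SHIFT [-0.04  1.38 -0.02] TURN [ 0.22  2.05 -0.15] dist mm 41 op 0.062 F [ 0.2  0.4 -0.4]
```

```bash
python3 -m inch '[[[-0.02,0.2,0],[0.05,0.4,-0.03]],[[-0.03,0.5,0],[0.12,1.1,-0.08]],[[-0.03,0.9,0],[0.2,1.8,-0.12]],[[-0.03,1.2,0],[0.22,2.1,-0.15]],[[-0.03,1.38,0],[0.22,2.1,-0.15]],[[-0.03,1.38,0],[0.22,2.1,-0.15]],[[-0.03,1.38,0],[0.22,2.1,-0.15]],[[-0.03,1.38,0],[0.22,2.1,-0.15]],[[-0.03,1.38,0],[0.22,2.1,-0.15]],[[-0.03,1.38,0],[0.22,2.1,-0.15]]]' -0.45
python3 - <<'E'
from h import *
c=snap("wrist","w20")
planR([.4917,-.2065,.0786],tilt(Rdown(D(-89.7)),8))
E
```

```text
time: 29.85
eef_pos: [0.4828, -0.2049, 0.1487]
tool_rot: [-1.108, 1.101, -1.267]
wrist_force: [-0.1, 0.0, -0.5]
opening: 0.0619
t 29.9 now [ 0.4827 -0.2049  0.1486] yaw -89.62 SHIFT [ 0.06  2.35 -0.03] TURN [-0.    0.01 -0.  ] dist mm 71 op 0.0619 F [-0.1  0.1  0.6]
```

View pics/w20.png

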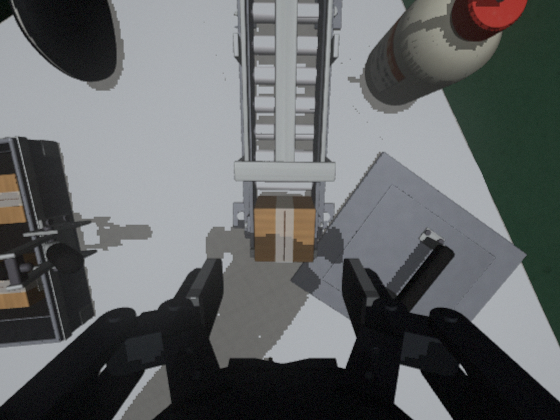

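```bash
python3 -m inch '[[[0.03,0.4,0],[0,0,0]],[[0.06,0.9,0],[0,0,0]],[[0.06,1.4,-0.03],[0,0,0]],[[0.06,1.8,-0.03],[0,0,0]],[[0.06,2.1,-0.03],[0,0,0]],[[0.06,2.28,-0.03],[0,0,0]],[[0.06,2.34,-0.03],[0,0,0]],[[0.06,2.34,-0.03],[0,0,0]],[[0.06,2.34,-0.03],[0,0,0]],[[0.06,2.34,-0.03],[0,0,0]]]' -0.45 60
python3 -m inch '[[[0,0,0],[0,0,0]],[[0,0,0],[0,0,0]],[[0,0,0],[0,0,0]],[[0,0,0],[0,0,0]],[[0,0,0],[0,0,0]],[[0,-0.05,0],[0,0,0]],[[0,-0.2,0],[0,0,0]],[[0,-0.4,0],[0,0,0]],[[0,-0.7,0],[0,0,0]],[[0,-1.0,0],[0,0,0]]]' 1 70
python3 - <<'E'
from h import *
c=snap("wrist","w21")
pc(-.038,.020,.22)
E
```

```text
time: 30.9
eef_pos: [0.4919, -0.2068, 0.0794]
tool_rot: [-1.108, 1.1, -1.268]
wrist_force: [0.5, -0.2, -0.3]
opening: 0.062
time: 31.9
eef_pos: [0.4858, -0.206, 0.1082]
tool_rot: [-1.11, 1.104, -1.265]
wrist_force: [0.5, -0.4, -1.3]
opening: 0.0408
t 31.95 now [ 0.4868 -0.2068  0.1104] yaw -89.64 SHIFT [-10.04  -3.91  -1.54] TURN [ -0.75 -11.9    0.83] dist mm 326 op 0.0408 F [ 0.5 -0.1 -0.7]
```

View pics/w21.png

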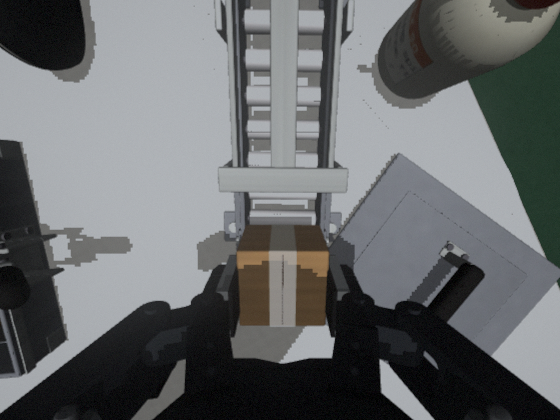

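```bash
python3 -m inch '[[[-0.2,-0.9,0],[0,-0.4,0]],[[-0.6,-1.9,-0.1],[-0.05,-1.2,0.07]],[[-1.6,-2.9,-0.3],[-0.13,-2.2,0.15]],[[-2.9,-3.6,-0.5],[-0.2,-3.2,0.22]],[[-4.3,-3.9,-0.7],[-0.26,-4.2,0.29]],[[-5.8,-3.9,-0.9],[-0.33,-5.2,0.36]],[[-7.3,-3.9,-1.1],[-0.39,-6.2,0.43]],[[-8.7,-3.9,-1.35],[-0.45,-7.2,0.5]],[[-9.7,-3.9,-1.54],[-0.52,-8.2,0.57]],[[-10.0,-3.9,-1.54],[-0.58,-9.2,0.64]]]'
python3 - <<'E'
from h import *
pc(-.038,.020,.22)
E
```

```text
time: 32.95
eef_pos: [0.4216, 0.0955, 0.2181]
tool_rot: [-1.535, 0.19, -0.228]
wrist_force: [1.4, -0.8, -1.3]
opening: 0.0407
t 32.95 now [0.4216 0.0955 0.2181] yaw -15.32 SHIFT [ 0.06 -0.06 -0.03] TURN [-0.18 -2.62  0.18] dist mm 3 op 0.0407 F [ 1.4 -0.8 -1.3]
```

```bash
python3 -m inch '[[[0,0,0],[-0.06,-0.9,0.06]],[[0.03,0,-0.03],[-0.12,-1.8,0.12]],[[0.03,0.3,-0.03],[-0.18,-2.5,0.18]],[[0.03,0.8,-0.03],[-0.18,-2.65,0.18]],[[0.03,1.5,-0.03],[-0.18,-2.65,0.18]],[[0.03,2.2,-0.03],[-0.18,-2.65,0.18]],[[0.03,2.8,-0.03],[-0.18,-2.65,0.18]],[[0.03,3.2,-0.03],[-0.18,-2.65,0.18]],[[0.03,3.5,-0.03],[-0.18,-2.65,0.18]],[[0.03,3.5,-0.03],[-0.18,-2.65,0.18]]]'
python3 - <<'E'
from h import *
c=snap("wrist","w22")
pc(-.038,.020,.0275)
E
```

```text
time: 33.95
eef_pos: [0.4257, 0.0941, 0.1114]
tool_rot: [-1.57, -0.072, 0.073]
wrist_force: [-0.5, 0.1, -2.0]
opening: 0.0403
t 34.0 now [0.4265 0.0941 0.1125] yaw 5.31 SHIFT [-0.12  2.83  0.01] TURN [ 0.01 -0.05  0.01] dist mm 85 op 0.0411 F [ 0.   0.1 -2.2]
```

View pics/w22.png

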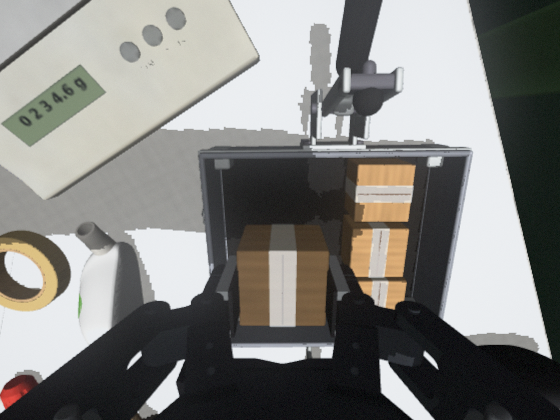

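```bash
python3 -m inch '[[[-0.08,0.3,0],[0,-0.05,0]],[[-0.13,0.8,0],[0,-0.05,0]],[[-0.13,1.4,0],[0,-0.05,0]],[[-0.13,2.0,0],[0,-0.05,0]],[[-0.13,2.4,0],[0,-0.05,0]],[[-0.13,2.62,0],[0,-0.05,0]],[[-0.13,2.73,0],[0,-0.05,0]],[[-0.13,2.8,0],[0,-0.05,0]],[[-0.13,2.84,0],[0,-0.05,0]],[[-0.13,2.87,0],[0,-0.05,0]]]'
python3 - <<'E'
from h import *
c=snap("wrist","w23")
pc(-.038,.020,.0270)
E
```

```text
time: 35.0
eef_pos: [0.4239, 0.0939, 0.0281]
tool_rot: [-1.57, -0.081, 0.076]
wrist_force: [-2.8, -0.1, 6.6]
opening: 0.0405
t 35.05 now [0.4239 0.0939 0.0281] yaw 5.74 SHIFT [-0.03  0.04  0.01] TURN [0.01 0.01 0.02] dist mm 1 op 0.0405 F [-2.3  0.2  4.1]
```

View pics/w23.png

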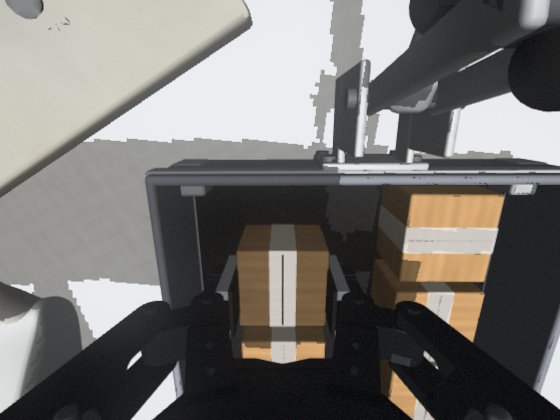

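```bash
python3 -m inch '[[[0,0,0],[0,0,0]],[[0,0,0],[0,0,0]],[[0,0,0],[0,0,0]],[[0,-0.1,0],[0,0,0]],[[0,-0.4,0],[0,0,0]],[[0,-1.0,0],[0,0,0]],[[0,-2.2,0],[0,0,0]],[[0,-3.6,0],[0,0,0]],[[0,-5.0,0],[0,0,0]],[[0,-6.2,0],[0,0,0]]]' -0.22
python3 - <<'E'
from h import *
c=snap("wrist","w24"); np.save("c24.npy",c,allow_pickle=True); t=snap("top","t24"); crop(t,315,170,470,330,4,"z_lid")
E
```

```text
time: 36.05
eef_pos: [0.4232, 0.094, 0.216]
tool_rot: [-1.57, -0.082, 0.075]
wrist_force: [1.0, -1.1, 0.3]
opening: 0.0524
```

View pics/w24.png

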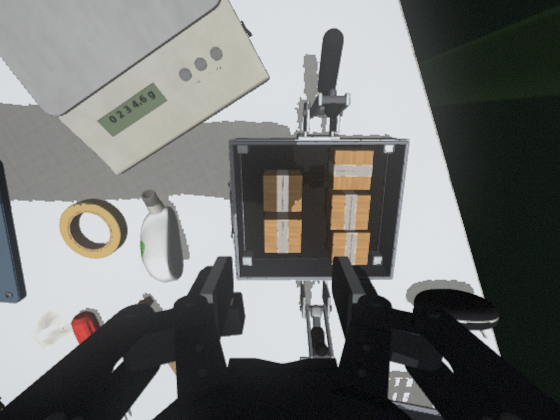

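View pics/z_lid.png

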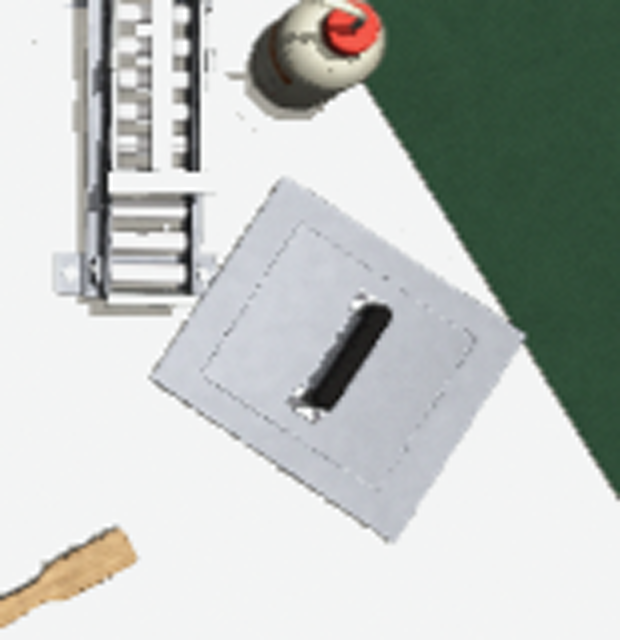

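Run:
```python
from h import *
t=capture("top")
f=lambda u,v,z:onz(t,(315+u/4,170+v/4),z)
q=[f(*p,.012) for p in [(283,180),(524,338),(392,542),(152,378)]]
print([x.round(4) for x in q],"ctr",np.mean(q,0).round(4))
a,b=f(378,307,.049),f(320,406,.049); d=a-b
print("bar",((a+b)/2).round(4),np.linalg.norm(d),np.degrees(np.arctan2(d[1],d[0])))
e1=q[1]-q[0];e2=q[2]-q[3]; print(np.degrees(np.arctan2(e1[1],e1[0])),np.degrees(np.arctan2(e2[1],e2[0])),np.linalg.norm(e1),np.linalg.norm(q[0]-q[3]))
e=q[0]-q[3];g=q[1]-q[2];print(np.degrees(np.arctan2(e[1],e[0])),np.degrees(np.arctan2(g[1],g[0])))
e=f(200,280,.06); print("lane side/foot",f(210,270,.01),f(200,200,.07))
# case in c24
c=np.load("c24.npy",allow_pickle=True).item(); crop(c,220,125,420,285,3.5,"zw24")
```

```text
[array([ 0.5461, -0.2981,  0.012 ]), array([ 0.4489, -0.4443,  0.012 ]), array([ 0.3241, -0.3598,  0.012 ]), array([ 0.422 , -0.2149,  0.012 ])] ctr [ 0.4353 -0.3293  0.012 ]
bar [ 0.4362 -0.3264  0.049 ] 0.06905959650535357 -31.24524621362739
-123.61285674889696 -124.02621360682623 0.175592379609496 0.14941529798693257
-33.82960261394033 -34.104298131954174
lane side/foot [ 0.48933029 -0.25203413  0.01      ] [ 0.52704936 -0.23534059  0.07      ]
```

View pics/zw24.png

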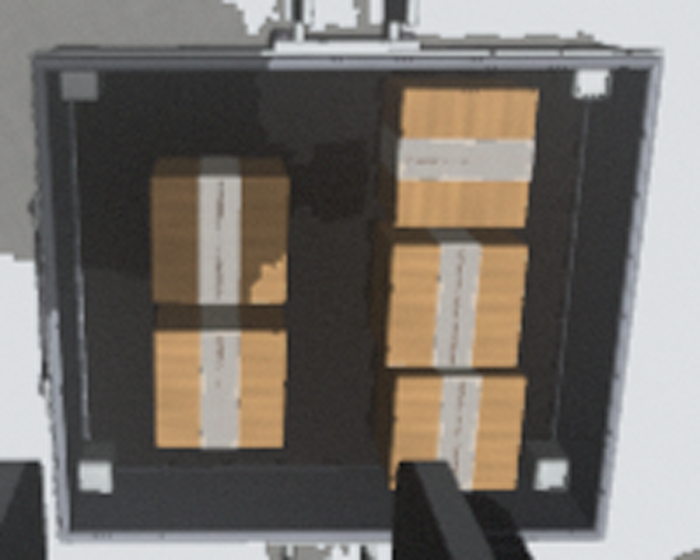

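Run:
```python
from h import *
c=np.load("c24.npy",allow_pickle=True).item()
f=lambda u,v,z:onz(c,(220+u/3.5,125+v/3.5),z)
q=[f(*p,.052) for p in [(34,56),(662,55),(605,538),(66,540)]]
print("ctr",np.mean(q,0).round(4),[x.round(4) for x in q])
planR([.4358,-.3285,.22],Rdown(D(56.1)))
```

```text
ctr [0.4633 0.0782 0.052 ] [array([0.3672, 0.1452, 0.052 ]), array([0.5425, 0.1631, 0.052 ]), array([0.5589, 0.0111, 0.052 ]), array([ 0.3848, -0.0067,  0.052 ])]
t 36.2 now [0.4251 0.0941 0.217 ] yaw 5.74 SHIFT [ -1.05  -0.09 -14.05] TURN [ 0.04 -6.29  0.06] dist mm 423 op 0.052 F [ 0.9 -0.2 -0.6]
```

```bash
sed -i 's/yc=D(5.7)/yc=D(5.85)/; s/\[.4628,.0779\]/[.4630,.0780]/' h.py
python3 -m inch '[[[-0.1,0,-0.6],[0,-0.4,0]],[[-0.2,-0.05,-1.8],[0,-1.0,0]],[[-0.3,-0.09,-3.2],[0,-1.8,0]],[[-0.4,-0.09,-4.8],[0,-2.6,0]],[[-0.5,-0.09,-6.4],[0,-3.4,0]],[[-0.6,-0.09,-8.0],[0,-4.2,0]],[[-0.75,-0.09,-9.6],[0,-5.0,0]],[[-0.9,-0.09,-11.2],[0.02,-5.7,0.02]],[[-1.05,-0.09,-12.6],[0.04,-6.1,0.06]],[[-1.05,-0.09,-13.6],[0.04,-6.29,0.06]]]' -0.35
python3 -m inch '[[[0,0,-0.3],[0,0,0]],[[0,0,-0.45],[0,0,0]],[[0,0,-0.45],[0,0,0]],[[0,0,-0.45],[0,0,0]],[[0,0,-0.45],[0,0,0]],[[0,0,-0.45],[0,0,0]],[[0,0,-0.45],[0,0,0]],[[0,0,-0.45],[0,0,0]],[[0,0,-0.45],[0,0,0]],[[0,0,-0.45],[0,0,0]]]'
python3 - <<'E'
from h import *
planR([.4358,-.3285,.12],Rdown(D(56.1)))
c=snap("wrist","w25"); np.save("c25.npy",c,allow_pickle=True)
E
```

```text
time: 37.2
eef_pos: [0.431, -0.3175, 0.2139]
tool_rot: [-1.427, -0.755, 0.768]
wrist_force: [0.8, 1.6, 0.3]
opening: 0.0575
time: 38.2
eef_pos: [0.4434, -0.3227, 0.2157]
tool_rot: [-1.429, -0.757, 0.768]
wrist_force: [-0.2, 0.5, -0.8]
opening: 0.0576
t 38.2 now [ 0.4434 -0.3227  0.2157] yaw 56.06 SHIFT [-0.29  3.19  0.08] TURN [-0.05 -0.01 -0.03] dist mm 96 op 0.0576 F [-0.2  0.5 -0.8]
```

View pics/w25.png

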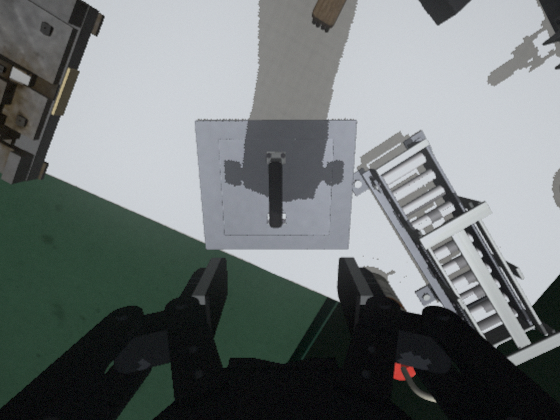

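Run:
```python
from h import *
c=np.load("c25.npy",allow_pickle=True).item(); crop(c,190,110,365,260,4,"z25")
```

```text
(no output)
```

View pics/z25.png

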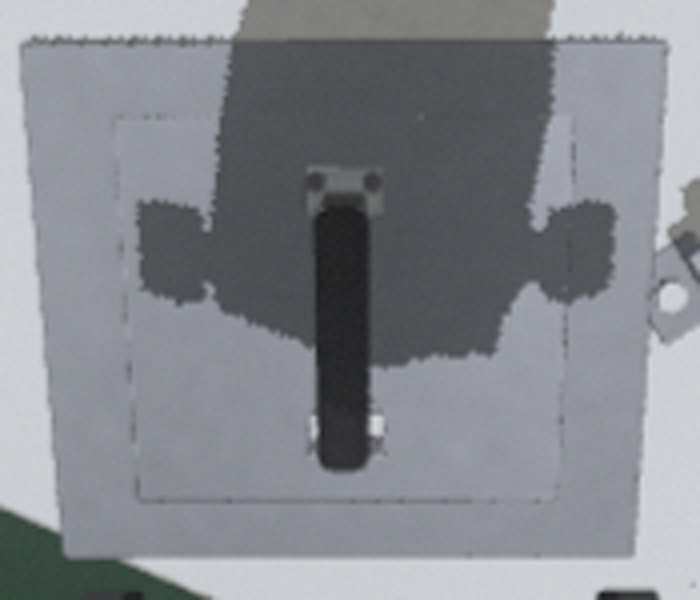

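Run:
```python
from h import *
c=np.load("c25.npy",allow_pickle=True).item()
f=lambda u,v,z:onz(c,(190+u/4,110+v/4),z)
q=[f(*p,.012) for p in [(22,44),(667,42),(634,556),(66,556)]]
print([x.round(4) for x in q],"ctr",np.mean(q,0).round(4))
for a,b in [(0,1),(3,2)]:
    e=q[b]-q[a];print(np.degrees(np.arctan2(e[1],e[0])),np.linalg.norm(e))
for a,b in [(3,0),(2,1)]:
    e=q[b]-q[a];print(np.degrees(np.arctan2(e[1],e[0]))-90,np.linalg.norm(e))
a,b=f(342,205,.049),f(343,468,.049);e=a-b;print("bar",(a+b)/2,np.linalg.norm(e),np.degrees(np.arctan2(e[1],e[0]))-90)
```

```text
[array([ 0.3272, -0.359 ,  0.012 ]), array([ 0.425 , -0.2126,  0.012 ]), array([ 0.5519, -0.2968,  0.012 ]), array([ 0.4537, -0.4433,  0.012 ])] ctr [ 0.4394 -0.3279  0.012 ]
56.245191972919955 0.17601216933197397
56.18709556698748 0.17630547381573008
56.32824914617268 0.15207814164165906
56.43849033512333 0.1522576173949436
bar [ 0.43791255 -0.32733788  0.049     ] 0.07058876097134653 55.9168536832704
```

Run:
```python
from h import *
planR([.4383,-.3275,.034],Rdown(D(56.25)))
```

```text
t 38.25 now [ 0.4435 -0.3227  0.2157] yaw 56.05 SHIFT [-0.2   6.06  0.01] TURN [-0.05 -0.02 -0.03] dist mm 182 op 0.0574 F [ 0.3  0.6 -0.9]
```

```bash
python3 -m inch '[[[-0.1,0.3,0],[-0.05,0,0]],[[-0.2,1.1,0.01],[-0.05,-0.02,-0.03]],[[-0.2,2.1,0.01],[-0.05,-0.02,-0.03]],[[-0.2,3.1,0.01],[-0.05,-0.02,-0.03]],[[-0.2,4.1,0.01],[-0.05,-0.02,-0.03]],[[-0.2,4.9,0.01],[-0.05,-0.02,-0.03]],[[-0.2,5.5,0.01],[-0.05,-0.02,-0.03]],[[-0.2,5.8,0.01],[-0.05,-0.02,-0.03]],[[-0.2,6.0,0.01],[-0.05,-0.02,-0.03]],[[-0.2,6.06,0.01],[-0.05,-0.02,-0.03]]]'
python3 - <<'E'
from h import *
planR([.4383,-.3275,.034],Rdown(D(56.25)))
c=snap("wrist","w26")
E
```

```text
time: 39.25
eef_pos: [0.4383, -0.3275, 0.0336]
tool_rot: [-1.433, -0.765, 0.765]
wrist_force: [-0.1, 0.9, -1.1]
opening: 0.0575
t 39.25 now [ 0.4383 -0.3275  0.0336] yaw 56.21 SHIFT [ 0.   -0.01  0.  ] TURN [ 0. -0. -0.] dist mm 0 op 0.0575 F [-0.1  0.9 -1.1]
```

View pics/w26.png

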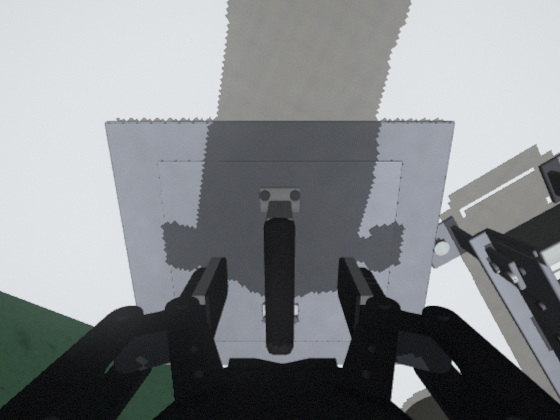

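```bash
python3 -m inch '[[[0,0,0],[0,0,0]],[[0,0,0],[0,0,0]],[[0,0,0],[0,0,0]],[[0,0,0],[0,0,0]],[[0,0,0],[0,0,0]],[[0,0,0],[0,0,0]],[[0,0,0],[0,0,0]],[[0,0,0],[0,0,0]],[[0,-0.05,0],[0,0,0]],[[0,-0.1,0],[0,0,0]]]' 1 100
python3 -m inch '[[[0,-0.2,0],[0,0,0]],[[0,-0.5,0],[0,0,0]],[[0,-0.9,0],[0,0,0]],[[0,-1.5,0],[0,0,0]],[[0,-2.2,0],[0,0,0]],[[0,-3.0,0],[0,0,0]],[[0,-4.0,0],[0,0,0]],[[0,-5.0,0],[0,0,0]],[[0,-5.8,0],[0,0,0]],[[0,-6.4,0],[0,0,0]]]'
python3 - <<'E'
from h import *
planR(list(case(0,0))+[.23],Rdown(yc))
c=snap("wrist","w27"); s=snap("scene","s27")
E
```

```text
time: 40.3
eef_pos: [0.438, -0.3272, 0.0358]
tool_rot: [-1.431, -0.764, 0.765]
wrist_force: [-0.2, 0.2, -4.1]
opening: 0.0119
time: 41.3
eef_pos: [0.439, -0.3276, 0.2323]
tool_rot: [-1.436, -0.767, 0.764]
wrist_force: [0.5, -0.9, -3.6]
opening: 0.012
t 41.3 now [ 0.439  -0.3276  0.2323] yaw 56.24 SHIFT [11.68  0.04  6.85] TURN [0.03 6.3  0.01] dist mm 406 op 0.012 F [ 0.5 -0.9 -3.6]
```

View pics/w27.png

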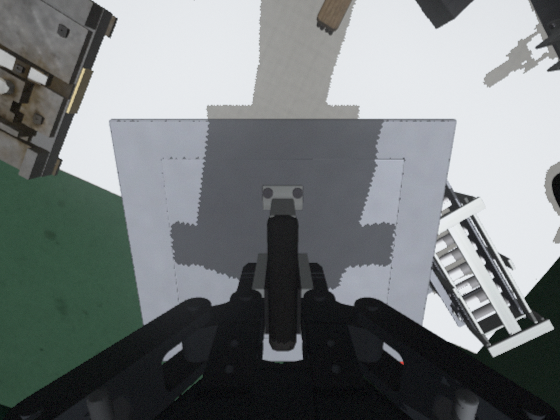

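View pics/s27.png

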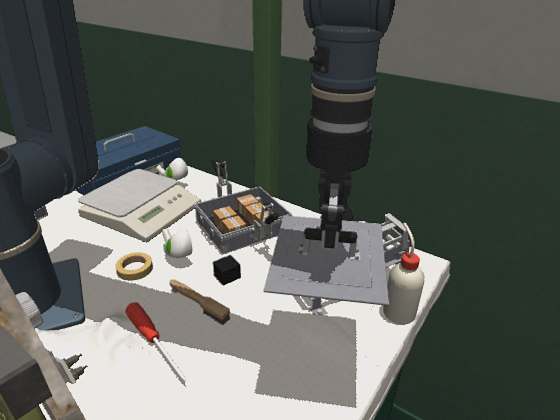

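Run:
```python
from h import *
c=capture("wrist"); p,R,s=pose()
crop(c,100,105,280,170,4,"z28a"); crop(c,290,105,470,170,4,"z28b")
a,b=onz(c,(110,120),p[2]-.022),onz(c,(456,120),p[2]-.022)
print((R.T@(a-p)).round(4),(R.T@(b-p)).round(4))
```

```text
[-0.0873  0.0217  0.0755] [0.0891 0.0215 0.0755]
```

View pics/z28a.png

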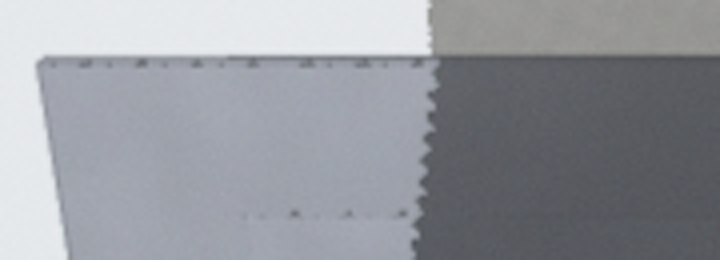

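View pics/z28b.png

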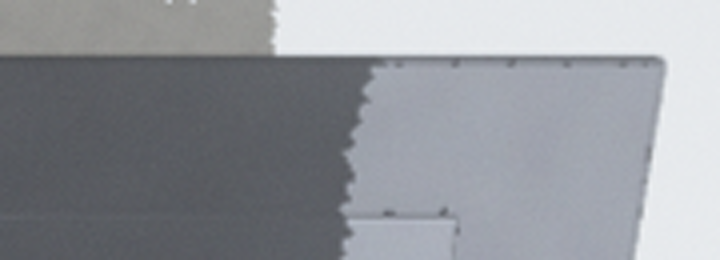

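```bash
python3 -m inch '[[[0.3,0,0.2],[0,0.2,0]],[[1.0,0,0.6],[0,0.6,0]],[[2.1,0,1.2],[0,1.2,0]],[[3.4,0,2.0],[0.01,1.9,0]],[[4.8,0,2.8],[0.02,2.7,0]],[[6.2,0,3.6],[0.02,3.5,0]],[[7.6,0,4.4],[0.03,4.2,0]],[[8.9,0.02,5.2],[0.03,4.9,0]],[[10.1,0.04,5.9],[0.03,5.5,0.01]],[[11.0,0.04,6.4],[0.03,6.0,0.01]]]'
python3 - <<'E'
from h import *
planR([.4625,.0793,.12],Rdown(yc))
E
```

```text
time: 42.45
eef_pos: [0.4609, 0.0564, 0.2258]
tool_rot: [-1.564, -0.107, 0.116]
wrist_force: [0.5, -0.8, -4.4]
opening: 0.012
t 42.45 now [0.4609 0.0564 0.2258] yaw 8.16 SHIFT [0.18 3.53 0.73] TURN [-0.03  0.29 -0.04] dist mm 108 op 0.012 F [ 0.5 -0.8 -4.4]
```

```bash
python3 -m inch '[[[0.06,0,0.25],[-0.03,0.1,0]],[[0.12,0,0.5],[-0.03,0.2,0]],[[0.18,0.02,0.7],[-0.03,0.29,-0.04]],[[0.18,0.3,0.73],[-0.03,0.29,-0.04]],[[0.18,0.7,0.73],[-0.03,0.29,-0.04]],[[0.18,1.3,0.73],[-0.03,0.29,-0.04]],[[0.18,1.8,0.73],[-0.03,0.29,-0.04]],[[0.18,2.1,0.73],[-0.03,0.29,-0.04]],[[0.18,2.3,0.73],[-0.03,0.29,-0.04]],[[0.18,2.4,0.73],[-0.03,0.29,-0.04]]]'
python3 - <<'E'
from h import *
planR([.4625,.0793,.11],Rdown(yc))
c=snap("wrist","w29"); s=capture("scene"); crop(s,180,140,320,260,5,"s29"); t=capture("top");crop(t,150,190,310,305,5,"t29")
E
```

```text
time: 43.45
eef_pos: [0.464, 0.076, 0.1547]
tool_rot: [-1.571, -0.082, 0.079]
wrist_force: [0.2, -1.0, -4.5]
opening: 0.0119
t 43.45 now [0.464  0.076  0.1547] yaw 5.88 SHIFT [-0.04  1.49  0.12] TURN [0.01 0.   0.01] dist mm 45 op 0.0119 F [ 0.2 -1.  -4.5]
```

View pics/w29.png

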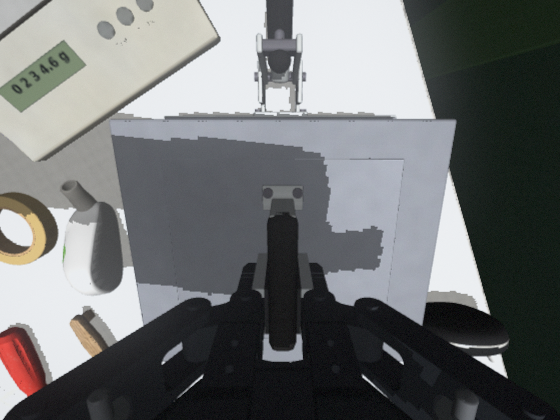

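View pics/s29.png

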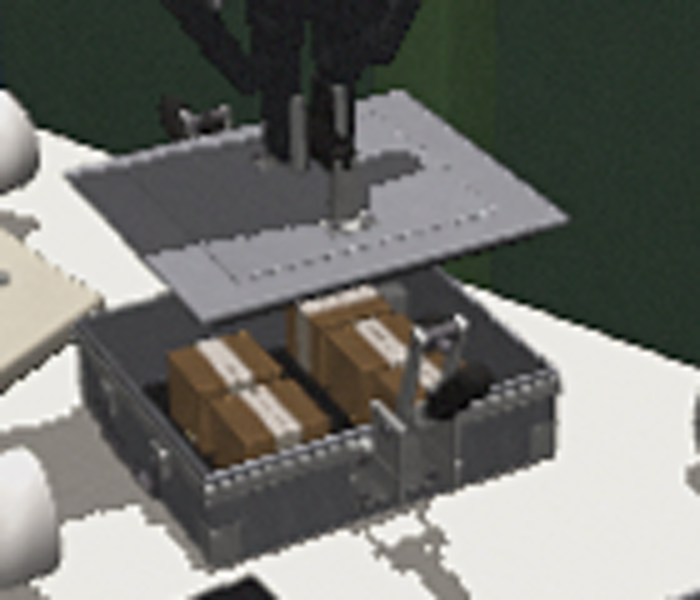

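View pics/t29.png

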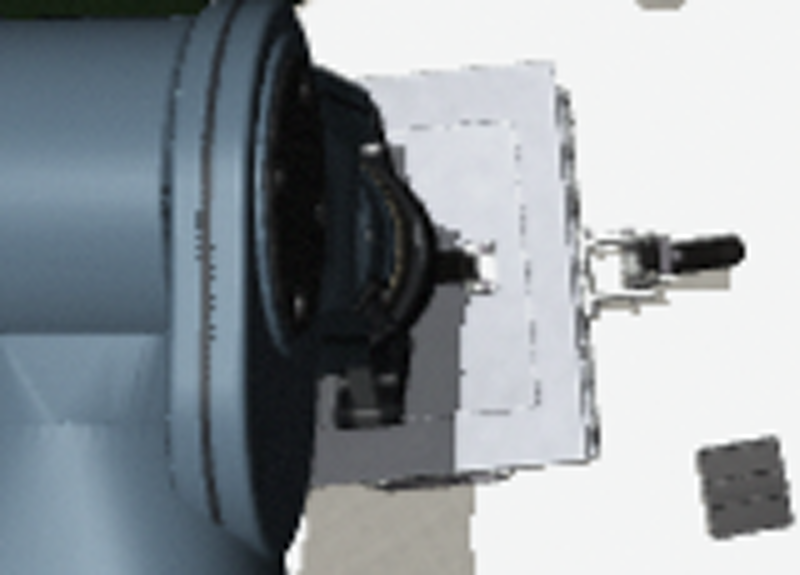

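```bash
python3 -m inch '[[[0,0.1,0.05],[0,0,0]],[[-0.04,0.3,0.12],[0,0,0]],[[-0.04,0.6,0.12],[0,0,0]],[[-0.04,1.0,0.12],[0,0,0]],[[-0.04,1.4,0.12],[0,0,0]],[[-0.04,1.7,0.12],[0,0,0]],[[-0.04,1.9,0.12],[0,0,0]],[[-0.04,2.0,0.12],[0,0,0]],[[-0.04,2.07,0.12],[0,0,0]],[[-0.04,2.1,0.12],[0,0,0]]]'
python3 - <<'E'
from h import *
planR([.4625,.0793,.078],Rdown(yc))
c=snap("wrist","w30"); s=capture("scene"); crop(s,180,140,320,260,5,"s30"); t=capture("top");crop(t,150,190,310,305,5,"t30")
E
```

```text
time: 44.6
eef_pos: [0.4632, 0.0796, 0.0927]
tool_rot: [-1.571, -0.084, 0.078]
wrist_force: [-0.9, 0.9, -2.9]
opening: 0.0115
t 44.6 now [0.4632 0.0796 0.0927] yaw 5.9 SHIFT [-0.03  0.49 -0.01] TURN [0.01 0.01 0.02] dist mm 15 op 0.0115 F [-0.9  0.9 -2.9]
```

View pics/w30.png

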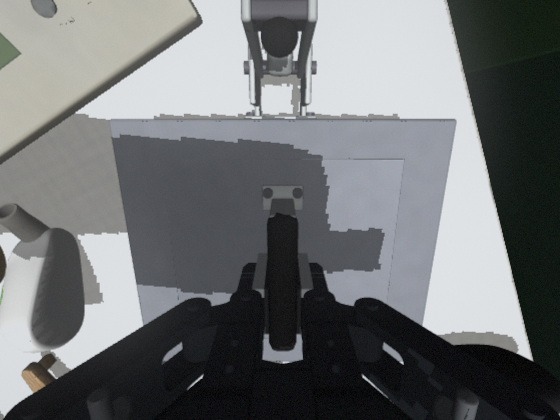

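View pics/s30.png

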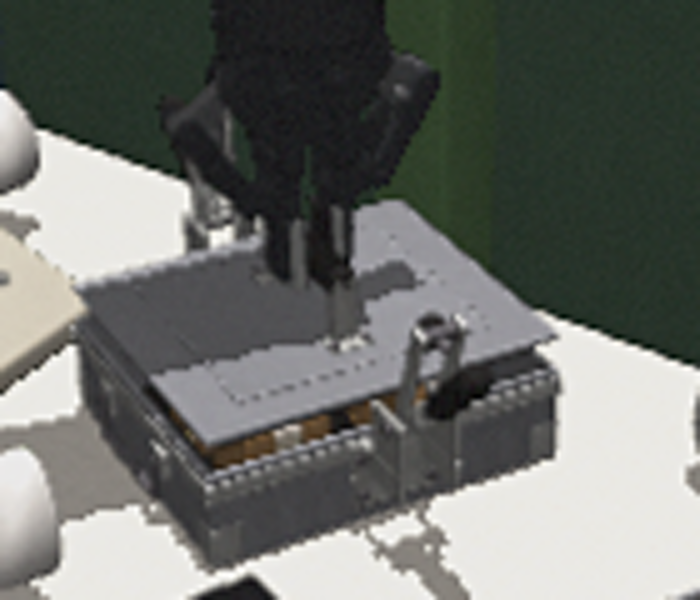

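View pics/t30.png

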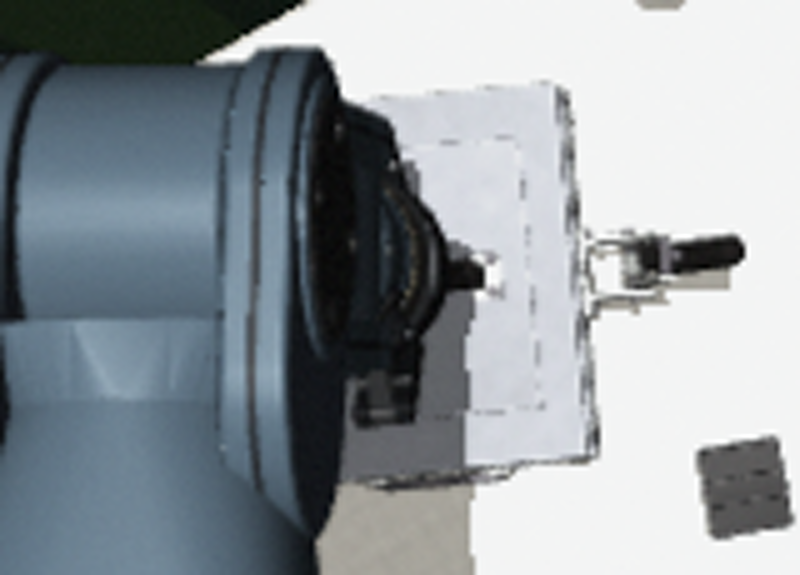

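Run:
```python
from h import *
t=capture("top"); p,R,s=pose()
f=lambda u,v,z:onz(t,(150+u/5,190+v/5),z)
z=p[2]-.022
a,b=f(553,84,z),f(586,461,z); print("lid right corners",a.round(4),b.round(4),"c0",f(567,90,.052).round(4),f(598,458,.052).round(4))
off=np.array([0,-.0013]); ctr=p[:2]+off
for sx in (1,-1):
    print("expected lid",(ctr+sx*.089*CX-.077*CY).round(4),"case obs wrist",(np.array([.4633,.0782])+sx*.089*CX-.077*CY).round(4))
c=capture("wrist")
for sx in(-1,1):
  q=np.array([.4633,.0782])+sx*.089*CX+.077*CY; print("case far corner px",proj(c,[*q,.052]).round(1), "inner",proj(c,[*(np.array([.4633,.0782])+sx*.085*CX+.073*CY),.052]).round(1))
```

```text
lid right corners [0.5566 0.0124 0.0711] [ 0.3792 -0.0059  0.0711] c0 [0.5563 0.0069 0.052 ] [ 0.3798 -0.0105  0.052 ]
expected lid [0.5597 0.0108] case obs wrist [0.5597 0.0107]
expected lid [ 0.3826 -0.0074] case obs wrist [ 0.3826 -0.0075]
case far corner px [124.  121.7] inner [132.2 129.1]
case far corner px [438.4 122.1] inner [430.3 129.4]
```

```bash
python3 -m inch '[[[-0.01,0.05,0],[0,0,0]],[[-0.02,0.1,0],[0,0,0]],[[-0.02,0.15,0],[0,0,0]],[[-0.02,0.2,0],[0,0,0]],[[-0.02,0.25,0],[0,0,0]],[[-0.02,0.3,0],[0,0,0]],[[-0.02,0.3,0],[0,0,0]],[[-0.02,0.3,0],[0,0,0]],[[-0.02,0.3,0],[0,0,0]],[[-0.02,0.3,0],[0,0,0]]]'
python3 - <<'E'
from h import *
planR([.4625,.0793,.078],Rdown(yc)); print(read_state()["wrist_torque"])
E
```

```text
time: 45.85
eef_pos: [0.4625, 0.0795, 0.0837]
tool_rot: [-1.571, -0.083, 0.078]
wrist_force: [-0.1, -0.8, -4.2]
opening: 0.0119
t 45.85 now [0.4625 0.0795 0.0837] yaw 5.9 SHIFT [ 0.    0.19 -0.01] TURN [0.01 0.01 0.02] dist mm 6 op 0.0119 F [-0.1 -0.8 -4.2]
[-0.01664819 -0.04549713 -0.00027348]
```

```bash
python3 -m inch '[[[0,0.04,0],[0,0,0]],[[0,0.08,0],[0,0,0]],[[0,0.12,0],[0,0,0]],[[0,0.16,0],[0,0,0]],[[0,0.19,0],[0,0,0]],[[0,0.2,0],[0,0,0]],[[0,0.2,0],[0,0,0]],[[0,0.2,0],[0,0,0]],[[0,0.2,0],[0,0,0]],[[0,0.2,0],[0,0,0]]]'
python3 - <<'E'
from h import *
planR([.4625,.0793,.078],Rdown(yc)); print(read_state()["wrist_torque"])
s=capture("scene"); crop(s,180,140,320,260,5,"s31")
E
```

```text
time: 46.85
eef_pos: [0.4624, 0.0796, 0.0792]
tool_rot: [-1.571, -0.084, 0.078]
wrist_force: [-3.8, -0.7, 5.2]
opening: 0.0119
t 46.85 now [0.4624 0.0796 0.0792] yaw 5.9 SHIFT [ 0.    0.04 -0.01] TURN [0.01 0.01 0.03] dist mm 1 op 0.0119 F [-3.8 -0.7  5.2]
[-0.07924795  0.92672966 -0.00960432]
```

View pics/s31.png

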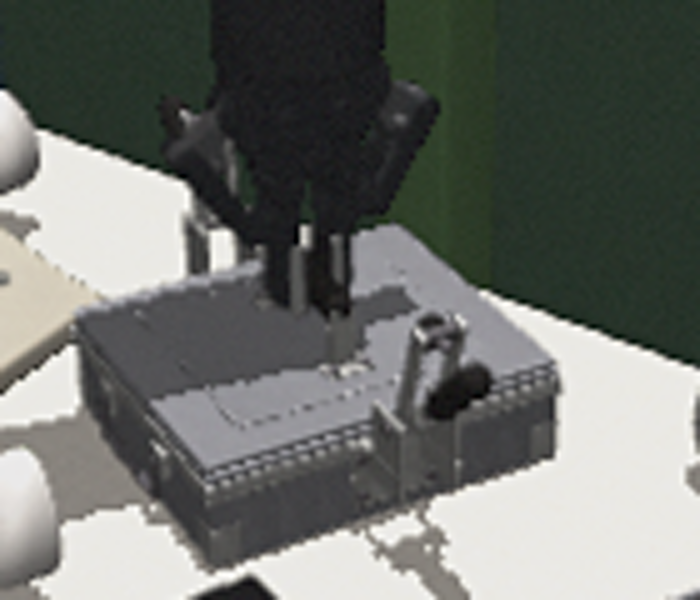

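```bash
python3 -m inch '[[[0,0,0],[0,0,0]],[[0,0,0],[0,0,0]],[[0,0,0],[0,0,0]],[[0,0,0],[0,0,0]],[[0,0,0],[0,0,0]],[[0,0,0],[0,0,0]],[[0,0,0],[0,0,0]],[[0,0,0],[0,0,0]],[[0,0,0],[0,0,0]],[[0,0,0],[0,0,0]]]' 0.18
python3 -m inch '[[[0,-0.2,0],[0,0,0]],[[0,-0.6,0],[0,0,0]],[[0,-1.2,0],[0,0,0]],[[0,-1.9,0],[0,0,0]],[[0,-2.6,0],[0,0,0]],[[0,-3.2,0],[0,0,0]],[[0,-3.7,0],[0,0,0]],[[0,-4.1,0],[0,0,0]],[[0,-4.4,0],[0,0,0]],[[0,-4.5,0],[0,0,0]]]'
python3 - <<'E'
from h import *
planR([.4625,.0793,.22],Rdown(yc))
c=snap("wrist","w32"); np.save("c32.npy",c,allow_pickle=True); s=capture("scene"); crop(s,180,140,320,260,5,"s32"); t=capture("top");crop(t,150,190,310,305,5,"t32")
E
```

```text
time: 47.9
eef_pos: [0.4624, 0.0795, 0.0775]
tool_rot: [-1.571, -0.083, 0.079]
wrist_force: [-0.5, 1.3, -1.4]
opening: 0.0351
time: 48.9
eef_pos: [0.4624, 0.0797, 0.2137]
tool_rot: [-1.571, -0.084, 0.077]
wrist_force: [-0.1, -0.3, 1.0]
opening: 0.0351
t 48.9 now [0.4624 0.0797 0.2137] yaw 5.9 SHIFT [ 0.   -0.21 -0.01] TURN [0.01 0.01 0.03] dist mm 6 op 0.0351 F [-0.1 -0.3  1. ]
```

View pics/w32.png

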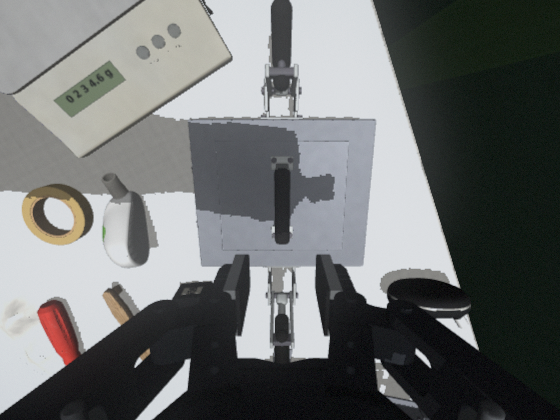

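View pics/s32.png

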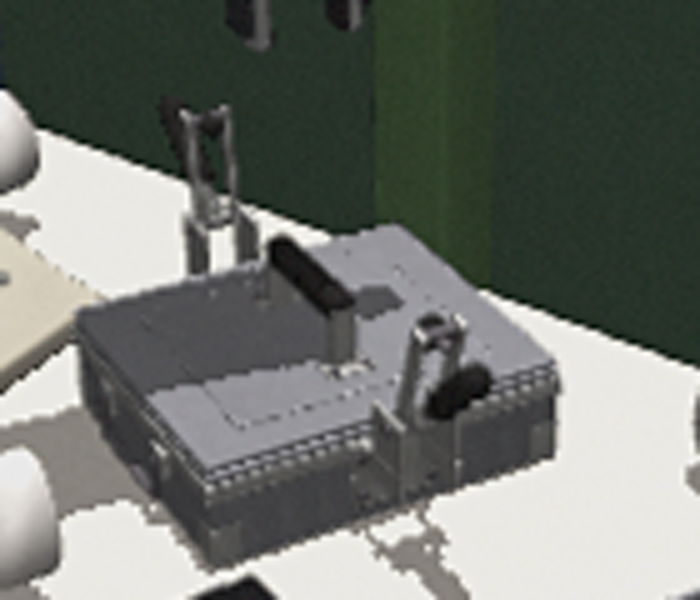

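Run:
```python
from h import *
c=np.load("c32.npy",allow_pickle=True).item()
for s in(1,-1):
  print(s,"piv",proj(c,[*case(0,s*.103),.068]).round(),"tip",proj(c,[*case(0,s*.144),.109]).round(),"end",proj(c,[*case(0,s*.153),.118]).round())
f=lambda u,v,z:onz(c,(u,v),z)
q=[f(*p,.056) for p in [(190,119),(376,119),(365,267),(201,267)]]
m=np.mean(q,0); print("lid ctr",m.round(4), "in case",(CX@(m[:2]-CC)).round(4),(CY@(m[:2]-CC)).round(4))
planR([*case(0,.150),.20],Rdown(yc))
```

```text
1 piv [282.  90.] tip [282.  22.] end [282.   2.]
-1 piv [282. 295.] tip [282. 354.] end [282. 368.]
lid ctr [0.4641 0.0795 0.056 ] in case 0.0013 0.0014
t 49.05 now [0.4617 0.0797 0.212 ] yaw 5.9 SHIFT [0.04 0.39 4.94] TURN [0.01 0.01 0.01] dist mm 149 op 0.035 F [ 0.4 -0.3  0.3]
```

```bash
python3 -m inch '[[[0.02,0,0.5],[0,0,0]],[[0.04,0,1.4],[0,0,0]],[[0.04,0,2.5],[0,0,0]],[[0.04,0.1,3.6],[0,0,0]],[[0.04,0.2,4.4],[0,0,0]],[[0.04,0.39,4.8],[0,0,0]],[[0.04,0.8,4.94],[0,0,0]],[[0.04,1.3,4.94],[0,0,0]],[[0.04,1.7,4.94],[0,0,0]],[[0.04,1.9,4.94],[0,0,0]]]' 1 40
python3 - <<'E'
from h import *
planR([*case(0,.150),.14],Rdown(yc))
c=snap("wrist","w33"); s=capture("scene"); crop(s,160,100,320,220,5,"s33")
E
```

```text
time: 50.05
eef_pos: [0.447, 0.2257, 0.1526]
tool_rot: [-1.572, -0.079, 0.08]
wrist_force: [0.2, 0.2, -0.7]
opening: -0.0001
t 50.05 now [0.447  0.2257 0.1526] yaw 5.81 SHIFT [0.03 0.42 0.05] TURN [ 0.02 -0.   -0.01] dist mm 13 op -0.0001 F [ 0.2  0.2 -0.7]
```

View pics/w33.png

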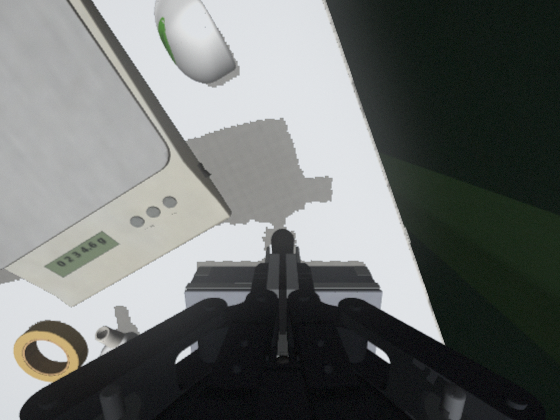

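View pics/s33.png

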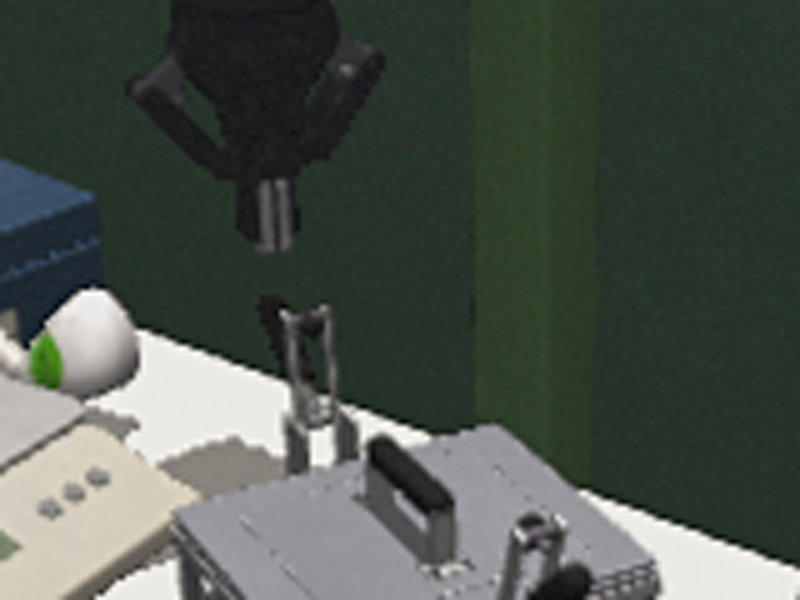

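```bash
python3 -m inch '[[[0.03,0.2,0.05],[0,0,0]],[[0.03,0.4,0.05],[0,0,0]],[[0.03,0.6,0.05],[0,0,0]],[[0.03,0.8,0.05],[0,0,0]],[[0.03,1.0,0.05],[0,0,0]],[[0.03,1.2,0.05],[0,0,0]],[[0.03,1.4,0.05],[0,0,0]],[[0.03,1.6,0.05],[0,0,0]],[[0.03,1.75,0.05],[0,0,0]],[[0.03,1.9,0.05],[0,0,0]]]'
python3 - <<'E'
from h import *
planR([*case(0,.150),.0825],Rdown(yc))
c=snap("wrist","w34"); s=capture("scene"); crop(s,160,100,320,220,5,"s34")
E
```

```text
time: 51.15
eef_pos: [0.4502, 0.2299, 0.0996]
tool_rot: [-1.568, -0.087, 0.076]
wrist_force: [0.2, 1.2, 3.1]
opening: -0.0001
t 51.15 now [0.4502 0.2299 0.0996] yaw 5.94 SHIFT [-0.1   0.57 -0.08] TURN [-0.    0.01  0.05] dist mm 18 op -0.0001 F [0.2 1.2 3.1]
```

View pics/s34.png

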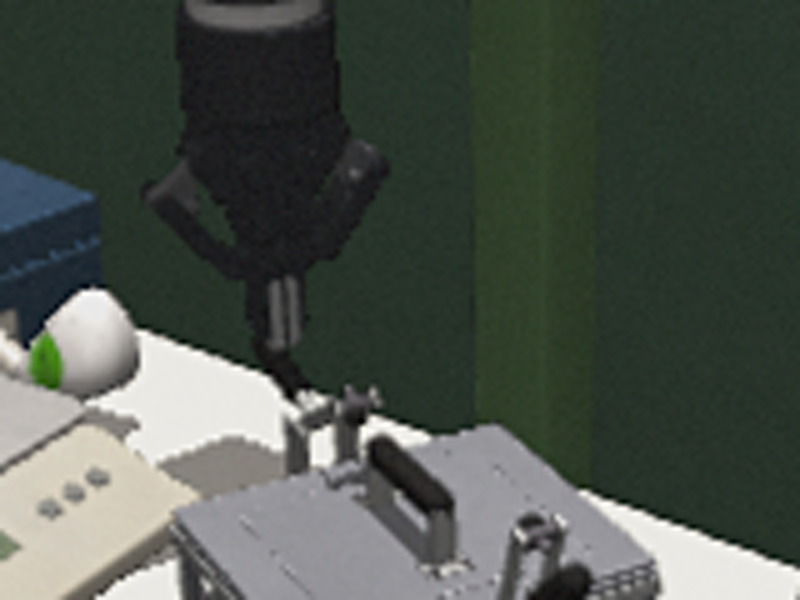

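Arm swinging down over the lid; keep pressing.

```bash
python3 -m inch '[[[0,0.1,0],[0,0,0]],[[0,0.2,0],[0,0,0]],[[0,0.3,0],[0,0,0]],[[0,0.38,0],[0,0,0]],[[0,0.45,0],[0,0,0]],[[0,0.5,0],[0,0,0]],[[0,0.55,0],[0,0,0]],[[0,0.57,0],[0,0,0]],[[0,0.57,0],[0,0,0]],[[0,0.57,0],[0,0,0]]]'
python3 - <<'E'
from h import *
planR([*case(0,.150),.081],Rdown(yc))
s=capture("scene"); crop(s,160,100,320,220,5,"s35")
E
```

```text
time: 52.25
eef_pos: [0.449, 0.2287, 0.0832]
tool_rot: [-1.571, -0.084, 0.078]
wrist_force: [-3.7, 1.0, 11.1]
opening: -0.0002
t 52.25 now [0.449  0.2287 0.0832] yaw 5.91 SHIFT [-0.05  0.07 -0.05] TURN [0.01 0.01 0.03] dist mm 3 op -0.0002 F [-3.7  1.  11.1]
```

View pics/s35.png

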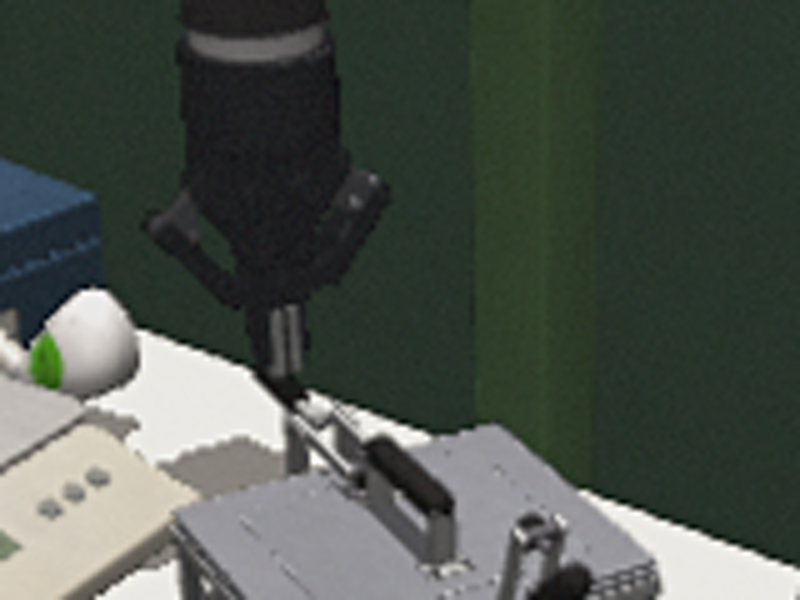

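```bash
python3 -m inch '[[[0,0.02,0],[0,0,0]],[[0,0.04,0],[0,0,0]],[[0,0.06,0],[0,0,0]],[[0,0.07,0],[0,0,0]],[[0,0.07,0],[0,0,0]],[[0,0.07,0],[0,0,0]],[[0,0.07,0],[0,0,0]],[[0,0.07,0],[0,0,0]],[[0,0.07,0],[0,0,0]],[[0,0.07,0],[0,0,0]]]'
python3 - <<'E'
from h import *
planR([*case(0,.150),.20],Rdown(yc))
planR([*case(0,-.150),.20],Rdown(yc))
E
```

```text
time: 53.3
eef_pos: [0.4491, 0.2288, 0.083]
tool_rot: [-1.57, -0.085, 0.078]
wrist_force: [-6.5, -0.5, 18.8]
opening: -0.0002
t 53.3 now [0.4491 0.2288 0.083 ] yaw 5.92 SHIFT [-0.04 -3.9  -0.05] TURN [0.01 0.01 0.03] dist mm 117 op -0.0002 F [-6.5 -0.5 18.8]
t 53.3 now [0.4491 0.2288 0.083 ] yaw 5.92 SHIFT [ -0.05  -3.89 -10.05] TURN [0.01 0.01 0.03] dist mm 323 op -0.0002 F [-6.5 -0.5 18.8]
```

```bash
python3 -m inch '[[[0,-0.5,0],[0,0,0]],[[0,-1.4,0],[0,0,0]],[[0,-2.5,0],[0,0,0]],[[0,-3.4,-0.6],[0,0,0]],[[0,-3.9,-1.8],[0,0,0]],[[0,-3.9,-3.2],[0,0,0]],[[0,-3.9,-4.7],[0,0,0]],[[0,-3.9,-6.2],[0,0,0]],[[0,-3.9,-7.7],[0,0,0]],[[0,-3.9,-9.0],[0,0,0]]]'
python3 - <<'E'
from h import *
planR([*case(0,-.150),.15],Rdown(yc))
E
```

```text
time: 54.3
eef_pos: [0.4755, -0.0424, 0.1955]
tool_rot: [-1.572, -0.08, 0.08]
wrist_force: [0.8, 0.0, 0.5]
opening: -0.0
t 54.3 now [ 0.4755 -0.0424  0.1955] yaw 5.84 SHIFT [-0.    1.52 -0.96] TURN [ 0.02 -0.    0.  ] dist mm 54 op -0.0 F [0.8 0.  0.5]
```

```bash
python3 -m inch '[[[0,0,-0.4],[0,0,0]],[[0,0,-0.8],[0,0,0]],[[0,0.2,-1],[0,0,0]],[[0,0.6,-1],[0,0,0]],[[0,1.0,-1],[0,0,0]],[[0,1.3,-1],[0,0,0]],[[0,1.52,-1],[0,0,0]],[[0,1.52,-1],[0,0,0]],[[0,1.52,-1],[0,0,0]],[[0,1.52,-1],[0,0,0]]]'
python3 - <<'E'
from h import *
planR([*case(0,-.150),.083],Rdown(yc))
c=snap("wrist","w36"); s=capture("scene"); crop(s,180,120,340,240,5,"s36")
E
```

```text
time: 55.3
eef_pos: [0.4801, -0.0696, 0.1516]
tool_rot: [-1.571, -0.084, 0.078]
wrist_force: [0.2, -0.3, -0.3]
opening: 0.0001
t 55.3 now [ 0.4801 -0.0696  0.1516] yaw 5.92 SHIFT [-0.07  2.29 -0.04] TURN [0.01 0.01 0.03] dist mm 69 op 0.0001 F [ 0.2 -0.3 -0.3]
```

View pics/w36.png

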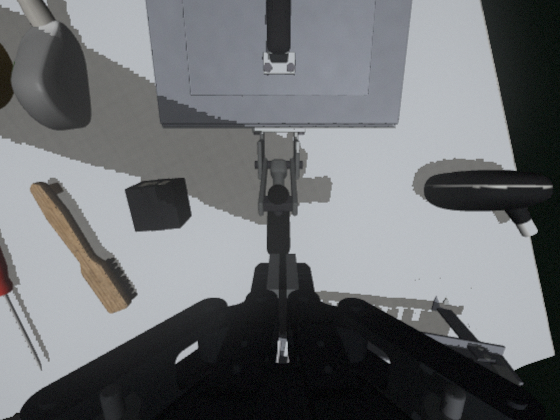

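View pics/s36.png

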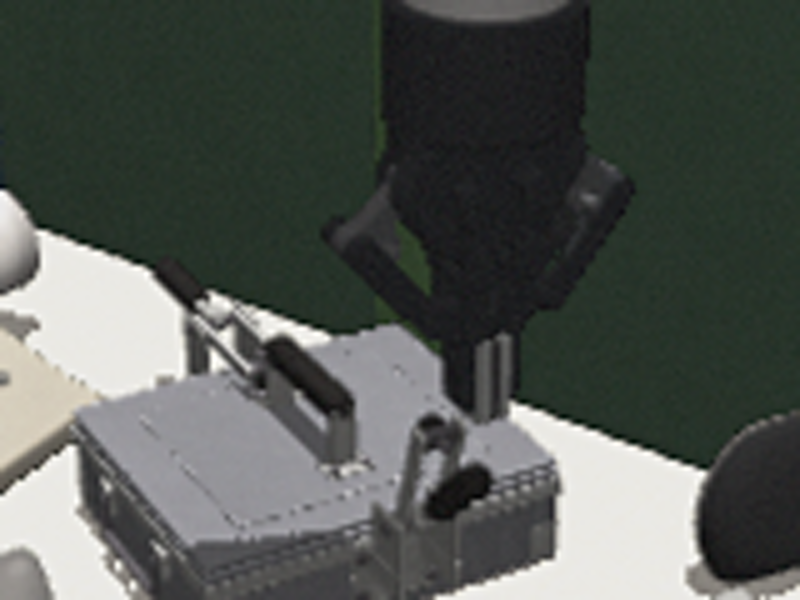

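```bash
python3 -m inch '[[[-0.07,0.2,-0.04],[0,0,0]],[[-0.07,0.4,-0.04],[0,0,0]],[[-0.07,0.6,-0.04],[0,0,0]],[[-0.07,0.8,-0.04],[0,0,0]],[[-0.07,1.0,-0.04],[0,0,0]],[[-0.07,1.2,-0.04],[0,0,0]],[[-0.07,1.4,-0.04],[0,0,0]],[[-0.07,1.55,-0.04],[0,0,0]],[[-0.07,1.7,-0.04],[0,0,0]],[[-0.07,1.85,-0.04],[0,0,0]]]'
python3 - <<'E'
from h import *
planR([*case(0,-.150),.082],Rdown(yc))
s=capture("scene"); crop(s,180,120,340,240,5,"s37")
E
```

```text
time: 56.4
eef_pos: [0.4786, -0.0717, 0.0959]
tool_rot: [-1.572, -0.085, 0.077]
wrist_force: [0.5, -1.7, 3.9]
opening: 0.0002
t 56.4 now [ 0.4786 -0.0717  0.0959] yaw 5.89 SHIFT [-0.01  0.46  0.02] TURN [0.02 0.01 0.03] dist mm 14 op 0.0002 F [ 0.5 -1.7  3.9]
```

View pics/s37.png

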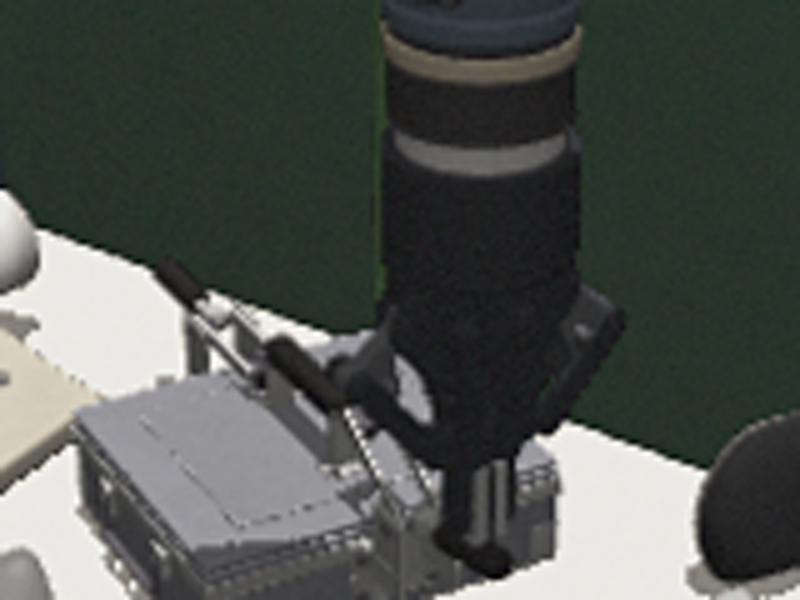

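```bash
python3 -m inch '[[[0,0.1,0],[0,0,0]],[[0,0.2,0],[0,0,0]],[[0,0.28,0],[0,0,0]],[[0,0.35,0],[0,0,0]],[[0,0.4,0],[0,0,0]],[[0,0.44,0],[0,0,0]],[[0,0.46,0],[0,0,0]],[[0,0.48,0],[0,0,0]],[[0,0.5,0],[0,0,0]],[[0,0.5,0],[0,0,0]]]'
python3 - <<'E'
from h import *
planR([*case(0,-.150),.081],Rdown(yc))
s=capture("scene"); crop(s,180,120,340,240,5,"s38")
E
```

```text
time: 57.45
eef_pos: [0.4778, -0.0712, 0.0831]
tool_rot: [-1.571, -0.084, 0.078]
wrist_force: [-5.5, -0.7, 15.4]
opening: 0.0
t 57.45 now [ 0.4778 -0.0712  0.0831] yaw 5.91 SHIFT [ 0.01  0.07 -0.  ] TURN [0.02 0.01 0.02] dist mm 2 op 0.0 F [-5.5 -0.7 15.4]
```

Hard stop at the same height (0.083) as the left one. Lift away and inspect.

```bash
python3 -m inch '[[[0,-0.4,0],[0,0,0]],[[0,-1.2,0],[0,0,0]],[[0,-2.2,0],[0,0,0]],[[0,-3.2,0],[0,0,0]],[[0,-4.2,-0.2],[0,0,0]],[[0,-5.0,-0.6],[0,0,0]],[[0,-5.6,-1.2],[0,0,0]],[[0,-6.0,-2.0],[0,0,0]],[[0,-6.0,-3.0],[0,0,0]],[[0,-6.0,-4.0],[0,0,0]]]'
python3 - <<'E'
from h import *
planR([*case(0,-.150),.25],Rdown(yc))
c=snap("wrist","w39"); s=capture("scene"); np.save("s39.npy",s,allow_pickle=True); crop(s,180,150,320,270,5,"s39"); t=capture("top");np.save("t39.npy",t,allow_pickle=True);crop(t,150,190,310,305,5,"t39"); crop(s,0,100,560,420,1.4,"s39full")
E
```

```text
time: 58.5
eef_pos: [0.4898, -0.1903, 0.2606]
tool_rot: [-1.569, -0.084, 0.079]
wrist_force: [0.1, 0.9, -0.4]
opening: -0.0001
t 58.5 now [ 0.4898 -0.1903  0.2606] yaw 5.96 SHIFT [0.03 0.35 3.99] TURN [-0.    0.01  0.02] dist mm 120 op -0.0001 F [ 0.1  0.9 -0.4]
```

View pics/s39.png

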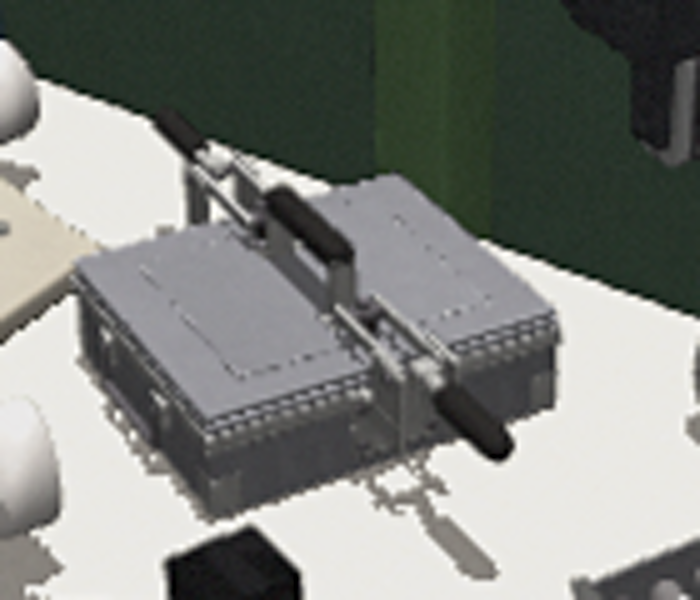

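View pics/t39.png

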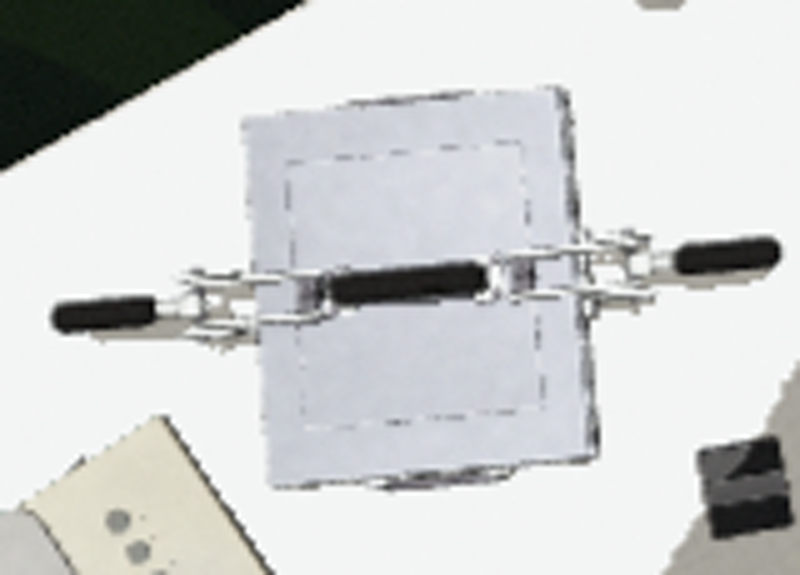

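View pics/s39full.png

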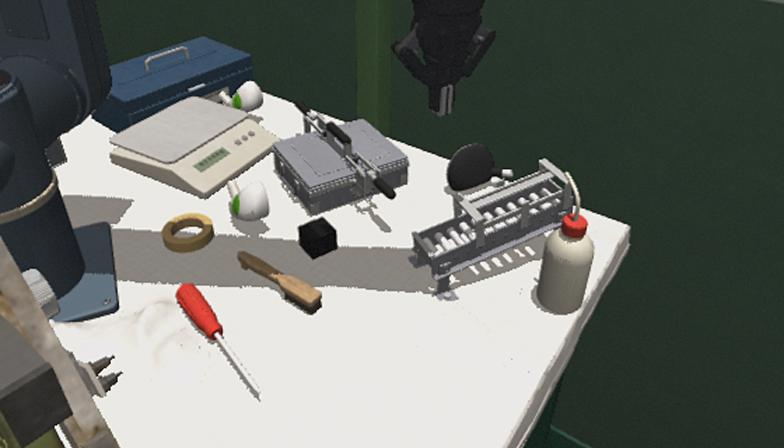

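View pics/w39.png

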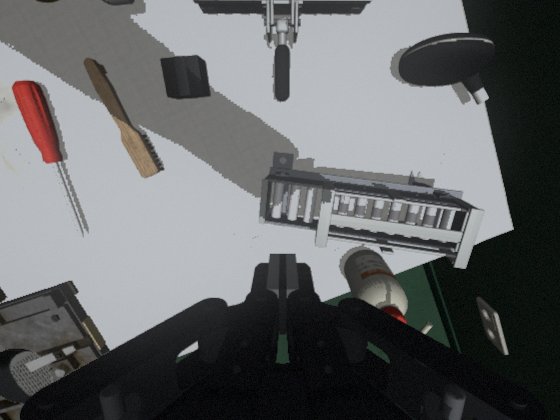

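Run:
```python
from h import *
s=np.load("s39.npy",allow_pickle=True).item();t=np.load("t39.npy",allow_pickle=True).item()
S=lambda u,v:(180+u/5,150+v/5);T=lambda u,v:(150+u/5,190+v/5)
for n,a,b in [("Lend",(160,120),(56,317)),("Rend",(503,445),(777,251)),("c-+",(78,262),(268,487)),("c--",(206,420),(585,463)),("c+-",(555,308),(557,90)),("c++",(395,178),(243,118))]:
    P,e=tri(s,S(*a),t,T(*b)); print(n,P.round(4),round(e,4),(CX@(P[:2]-CC)).round(4),(CY@(P[:2]-CC)).round(4))
```

```text
Lend [0.444  0.2486 0.0629] 0.0004 -0.0015 0.1717
Rend [ 0.479  -0.0951  0.0685] 0.002 -0.0017 -0.1738
c-+ [0.3669 0.1462 0.0505] 0.0056 -0.0887 0.0776
c-- [ 0.3799 -0.0053  0.0516] 0.0055 -0.0911 -0.0744
c+- [0.5569 0.0113 0.0537] 0.0018 0.0866 -0.0759
c++ [0.5423 0.1654 0.0484] 0.0011 0.0878 0.0788
```

```bash
python3 -c "
from cell import *
print(read_state()['time']); print(close_job())"
```

```text
58.65
the job is handed in; nothing more can be done
None
```

The case is packed, closed and clamped. I handed the job in at 58.65 s, and no verdict came back.

- **Cartons:** All four lane cartons went into the case beside the one already there. The pictures before the lid went on showed five flat on the floor, none stacked, and the lane empty.
- **Lid:** It was knocked a few centimetres aside during the run. I measured its position again, lifted it by its bar and lowered it onto the rim. It met no contact until it was about 1 mm above its seated height.
- **Clamps:** Both handles were pushed down until they stopped, at the same height and with 15–19 N on the wrist.

**Last checks:**
- Triangulation from the scene and top pictures put the handle ends about 65 mm above the table and about 172 mm out from the case centre. That matches handles lying level and fully down.
- The lid corners came out flat to within about 5 mm and over the case outline.
- The bottle and the club heads showed no sign of having been moved.

**What disagreed:**
- The top and wrist cameras differed by about 3 mm on the case centre. I used the wrist value, and the lid dropped in without catching.
- The lid corners triangulated at 48–54 mm high where 56 mm was expected. I put this down to calibration and picking errors, because the pictures show no gap at the rim.

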